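# Stack a flow cell in its assembly nest

## Task

Put the flow cell together in the assembly nest: first set the cell body, hollow side up, down into the pocket between the sheet guides, then lay the open spacer frame squarely on top of it in the same pocket, and last lower the cover plate so that both upright pins come up through its two holes and it lies flat on the spacer. The long sides of all three run along the nest. Lower the parts into place, do not drop them, and leave the other things on the worktop where they are.

Things in the scene. Friction and masses are not known exactly. Their poses are not given: they have to be found in the camera images.
- nest: Fixed assembly nest: dark steel base plate 180 (x) x 104 (y) x 10 (z) mm on the worktop with aluminium sheet guides round a pocket in its middle and an upright steel pin at each end. Origin: centre of its underside; x along its long side, z up. It looks the same after a half turn, and all parts fit either way round.
- pocket (a point): Centre of the nest's pocket floor, 10 mm above the worktop, axes as the nest. Pocket 94 (x) x 60 (y) mm inside 4 mm sheet guides: upright to 35 mm over this floor, then flared outward as a lead-in to about 45 mm. One guide 40 mm wide at each end; 18 mm wide ones at the corners of the long sides, so the middle 58 mm of each long side is open for fingers.
- pin_a (a point): Tip of the nest's steel pin at its +x end: 66 mm from the pocket's centre along x, outside the guides. Pin 10 mm in diameter, the last 10 mm tapered; the tip is 69 mm above the pocket floor.
- pin_b (a point): Tip of the like pin at the nest's -x end, 66 mm from the pocket's centre.
- body_c (a point): Centre of the loose cell body, a grey plastic block 90 (x) x 56 (y) x 30 (z) mm with a hollow 54 x 26 mm, 18 mm deep, in its top (closed underneath). Point half-way up, 15 mm above its underside; x along its long side, z up (it starts hollow side up). About 0.25 kg. Seated, its centre is 15 mm above the pocket floor.
- spacer_c (a point): Centre of the loose spacer: black plastic frame 90 (x) x 56 (y) x 18 (z) mm with a 60 x 30 mm window right through. Point half-way up, 9 mm above its underside; x along its long side, z up. About 0.12 kg. Seated on the body, its centre is 39 mm above the pocket floor.
- cover_c (a point): Centre of the loose cover: aluminium plate 164 (x) x 56 (y) x 12 (z) mm, a 13 mm through hole at x = +66 and -66 mm, and centred on top a black grip bar 64 (x) x 16 (y) mm rising 30 mm above the plate (42 mm overall). Point 21 mm above its underside; x along its long side, z up. About 0.25 kg. Seated on the spacer (just above the guides), this point is 69 mm above the pocket floor.
- tray: Bystander: white wavy tray of capped tubes, 89 x 162 x 44 mm; origin at the centre of its underside. Not to be moved.
- cassette: Bystander: flat clear-white test cartridge, 44 x 62 x 10 mm; origin at the centre of its underside. Not to be moved.
- dish: Bystander: closed round dish, 90 mm across, 14 mm high; origin at the centre of its underside. Not to be moved.
- cup: Bystander: specimen cup with a lid, 62 mm across, 69 mm high; origin at the centre of its underside. Not to be moved.
- tweezers: Bystander: steel forceps lying flat, 131 mm long, 8 mm high; origin at the centre of their underside. Not to be moved.

How it is judged:
On the way, in this order (a step that is already met when the one before it is completed fails the run):
1. the cell body sits squarely on the pocket floor, hollow side up (horizontal distance between body_c and pocket below 0.004 m and z of body_c in the frame of pocket between 0.012 and 0.018 m and angle between the x axis of body_c and the x axis of pocket, either way round below 0.07 rad and angle between body_c's own z axis and vertical below 0.05 rad), for 0.2 s.
2. the spacer lies squarely on the cell body in the pocket (all of step 1 and horizontal distance between spacer_c and pocket below 0.004 m and z of spacer_c in the frame of pocket between 0.036 and 0.042 m and angle between the x axis of spacer_c and the x axis of pocket, either way round below 0.07 rad and angle between spacer_c's own z axis and vertical below 0.05 rad), for 0.2 s.
3. the cover lies flat on the spacer with both pins through its holes (all of step 2 and horizontal distance between cover_c and pocket below 0.004 m and z of cover_c in the frame of pocket between 0.066 and 0.072 m and angle between the x axis of cover_c and the x axis of pocket, either way round below 0.07 rad and angle between cover_c's own z axis and vertical below 0.05 rad), for 0.2 s.
At the end, for the whole second after the job is handed in: Cell body on the pocket floor, spacer on the body and cover on the spacer: each centred on the pocket within 4 mm, at its seated height within 3 mm, long side along the nest within 0.07 rad, level within 0.05 rad, and at rest. Either half turn is right (all of step 3 and linear speed of each of cell_body, spacer, cover below 0.02 m/s); the robot touches nothing.
It fails at once if a bystander (tube tray, cartridge, dish, cup, forceps) is moved by more than 30 mm (distance of any of tray, cassette, dish, cup, tweezers from where it was at the start of the episode above 0.03 m).
It fails at once if a part is dropped into the nest (it moves there faster than 0.6 m/s, a fall of about 20 mm) ((horizontal distance between body_c and pocket below 0.03 m and z of body_c in the frame of pocket below 0.12 m and linear speed of cell_body above 0.6 m/s) or (horizontal distance between spacer_c and pocket below 0.03 m and z of spacer_c in the frame of pocket below 0.12 m and linear speed of spacer above 0.6 m/s) or (horizontal distance between cover_c and pocket below 0.03 m and z of cover_c in the frame of pocket below 0.12 m and linear speed of cover above 0.6 m/s)).
It also fails if it takes over 72 s, if anything falls off the work surface, if the arm or the gripper's body presses on something with over 40 N, if the wrist force passes 120 N, or if a joint passes its speed limit or range.

## Robot

A 7-joint arm with a two-finger parallel gripper is mounted at the origin on a cart in front of the work surface, level with it; the furniture and walls round the work are solid. World frame = base frame: x ahead of the robot, y to its left, z up, the work surface at z = 0. Lengths are in m, angles in rad, forces in N, time in s.
With the tool pointing down it reaches from about 0.425 to 0.925 m from the base axis. Payload 6.8 kg.
Tool frame: the origin (TCP) lies between the finger pads; the fingertips stand 22 mm ahead of it and the grasp point (between the pads) lies 3 mm ahead of it (bot.tip_reach is the distance from the TCP to the fingertips, in m); z points along the fingers, x is the direction in which the jaws open and shut, and the axes are right-handed (so a half turn about z gives the same grasp; the last joint's range is limited). The gripper opens to 85 mm and grips with 20 to 120 N. Pads are 22 mm wide; open, the fingers measure 114 mm over their backs; the gripper's body (76 mm by 85 mm) begins 54 mm behind the grasp point. The pads swing forward as they close: fully open they stand 13 mm farther back than shut.
Start: joints at [-1.297, 0.477, 0.022, 1.555, -0.011, 1.109, -0.083], TCP at [0.251, 0.626, 0.222] pointing down, gripper open.
Joint ranges: [-2.96, 2.96], [-0.34, 2.1], [-1.41, 1.46], [0.24, 2.44], [-1.37, 4.51], [0.17, 1.92], [-2.96, 2.96]. Speed limits (rad/s): [2.39, 2.39, 3.14, 3.14, 3.14, 3.14, 3.14].

## Interface

Orientations are given as a unit quaternion [w, x, y, z].
In Python, from station import bot gives the robot as it stands.
- The arm moves only by the tool step_arm, never from a script. Its argument "targets" is a list of rows, each a list of 5 numbers: the shift along the tool's x, y, z in mm, then the turn about the tool's z in degrees, then the closure, from 0 (fully open) to 1 (shut). In form: [[dx, dy, dz, spin, jaw], ...]. A call has 1 to 20 rows; each row is the pose to reach, as a shift and turn from the pose commanded when the call began, along the tool's axes at that moment; what a row does not reach only later rows make up. A row lasts 1/12 s, in which the tool goes at most 41.7 mm and 7.16 degrees, less where a joint would pass 70% of its speed; a pose out of reach is approached as far as the arm can. A call with a gripper value outside its range is refused whole. The fingers move at their own pace and stop on an object; "newtons" is the grip in N (left out, the last holds). Time passes only in rows, so rows that repeat a pose let the fingers close. It gives the time, the measured TCP pose, the force and the opening at its end, in the units of the state.
- bot.get_obs(): the state, without advancing time (a new reading comes with each control period).
- bot.read_camera(name): name is "scene" or "top" or "wrist"; returns a dict with "frame" (400x640x3 uint8, red, green, blue), "z_map" (400x640 float32, m along the optical axis (not along the pixel's ray), 0 where there is no reading), "fov_y" (degrees; the focal length in pixels is half the picture's height over the tangent of half this angle, whatever the lens; pixels are square), "cx", "cy" (the principal point, pixels), "distortion" ([k1, k2, p1, p2, k3] as OpenCV has them; the pictures are not rectified), "R" (3x3) and "t" (3): a world point X has camera coordinates R X + t. Camera axes: x right, y down, z forward; pixel columns grow to the right and rows downward; lengths in m; the calibration is good to about 2 mm. A picture is of the moment at which its call begins.
- bot.hand_in(): hands the job in, once; it reports no verdict.
The state is a dict: "t": time; "q": joint angles; "joint_vel": joint speeds; "joint_torque": joint torques, N m; "eef_pos": TCP position; "tool_rot": TCP orientation; "contact_force": force on the tool from outside, world axes, zero at the start; "torque": the same for the moment, N m; "gripper_width": opening from 0.0 (shut) to 1.0 (fully open).
Only numpy, scipy, OpenCV 4.12 (cv2) and the standard library are available. Lean on these libraries where they do the work, as an engineer would, in place of code of your own. Each camera call takes 0.05 s, during which the arm holds its last target.

## Working session

There is one attempt and no reset: what is moved stays moved. The work goes in short steps, Python scripts to look and compute and a tool call to move; the robot and the scene stay as the last step left them, time stands still between calls to the robot, and variables do not carry over. Pictures are saved under pics/ and viewed, and the job is handed in when it is done.

Besides the shell and the picture viewer there is one more tool, called after "Emit:" in YAML: its name, and indented under it one key for each argument. step_arm: Moves the arm, as the interface text tells. Its arguments: {"type":"object","properties":{"targets":{"type":"array"},"newtons":{"type":"number"}},"required":["targets"]}

```bash
mkdir -p pics; ls; python3 - <<'E'
from station import bot
import cv2
print(bot.get_obs(), bot.tip_reach)
for n in ["scene","top","wrist"]:
    c=bot.read_camera(n)
    cv2.imwrite(f"pics/{n}0.png",c["frame"][:,:,::-1])
    print(n,c["fov_y"],c["cx"],c["cy"],c["distortion"],c["R"],c["t"])
    import pickle; pickle.dump(c,open(f"{n}0.pkl","wb"))
E
```

```text
pics
{'t': 0.0, 'q': array([-1.29712897,  0.47781155,  0.02230219,  1.55643677, -0.01148445,
        1.10930477, -0.08311611]), 'joint_vel': array([-0.00013977,  0.00043826,  0.00141222,  0.00086719,  0.0002719 ,
        0.00140445, -0.00025714]), 'joint_torque': array([-2.60594325e-04, -5.96446037e+01,  1.60759952e+00, -2.81199521e+01,
        1.23494709e-02,  9.28577268e-03, -2.28773007e-05]), 'eef_pos': array([0.25125033, 0.62584433, 0.22072353]), 'tool_rot': array([ 5.67124021e-04,  8.28407325e-01,  5.60125400e-01, -7.19777886e-04]), 'contact_force': array([0.38363599, 0.05459928, 0.43952205]), 'torque': array([-0.02654951, -0.00635055,  0.01380089]), 'gripper_width': 0.9970173809845998} 0.022
scene 55.01310094598611 316.98445151848637 205.12278169584494 [-0.02970814  0.          0.          0.          0.        ] [[ 0.77106841 -0.63662775 -0.01259415]
 [-0.26630512 -0.30445037 -0.91454445]
 [ 0.57839008  0.70853023 -0.40428929]] [-0.41995827  0.20547417  1.11137384]
top 53.95209435699029 322.2608076837087 194.8709195287033 [-0.08907733  0.          0.          0.          0.        ] [[-0.02763074 -0.99956827 -0.00999064]
 [-0.99412728  0.02852371 -0.10439037]
 [ 0.10463028  0.00704758 -0.99448622]] [-0.01328291  0.50880663  1.29192066]
wrist 61.808239851697294 320.8768392222461 202.84826341252582 [-0.06352615  0.          0.          0.          0.        ] [[ 0.37244231  0.92805404 -0.0015591 ]
 [ 0.8770785  -0.35143493  0.32745502]
 [ 0.30334803 -0.12332556 -0.94486548]] [-0.6747361  -0.04324407  0.3802598 ]
```

View pics/top0.png

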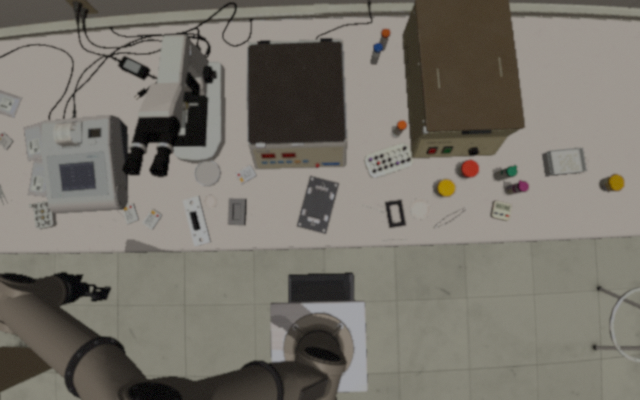

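View pics/scene0.png

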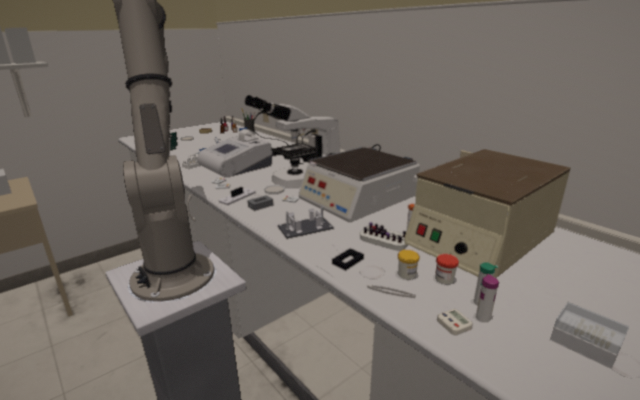

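View pics/wrist0.png

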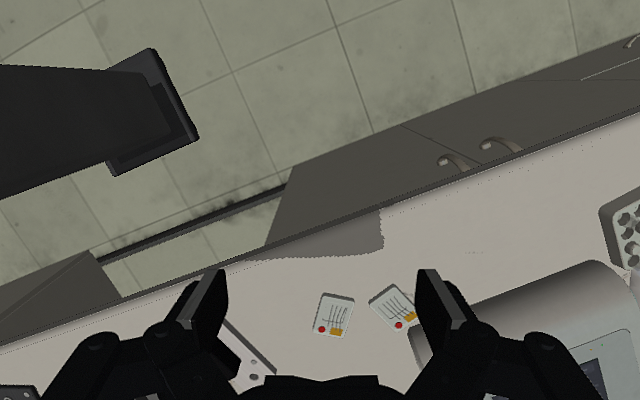

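```bash
cat > h.py <<'E'
import numpy as np, cv2
def K(c):
    f=c["frame"].shape[0]/2/np.tan(np.radians(c["fov_y"])/2)
    return np.array([[f,0,c["cx"]],[0,f,c["cy"]],[0,0,1]])
def onplane(c,uv,z):
    uv=np.array(uv,float).reshape(-1,1,2)
    n=cv2.undistortPoints(uv,K(c),np.array(c["distortion"])).reshape(-1,2)
    d=np.c_[n,np.ones(len(n))]@c["R"]; o=-c["R"].T@c["t"]
    return o+d*((z-o[2])/d[:,2])[:,None]
def cloud(c):
    h,w=c["z_map"].shape
    u,v=np.meshgrid(np.arange(w),np.arange(h))
    n=cv2.undistortPoints(np.stack([u,v],-1).reshape(-1,1,2).astype(float),K(c),np.array(c["distortion"])).reshape(h,w,2)
    z=c["z_map"]; P=np.dstack([n[...,0]*z,n[...,1]*z,z])
    return (P-c["t"])@c["R"]
def proj(c,X):
    return cv2.projectPoints(np.array(X,float).reshape(-1,1,3),cv2.Rodrigues(c["R"])[0],c["t"],K(c),np.array(c["distortion"]))[0].reshape(-1,2)
E
python3 - <<'E'
from h import *; import pickle
c=pickle.load(open("top0.pkl","rb"))
im=c["frame"][:,:,::-1]
cv2.imwrite("pics/topc.png",cv2.resize(im[160:250,170:470][:, :260],None,fx=3,fy=3,interpolation=cv2.INTER_CUBIC))
cv2.imwrite("pics/topL.png",cv2.resize(im[180:250,170:270],None,fx=8,fy=8,interpolation=cv2.INTER_CUBIC))
cv2.imwrite("pics/topR.png",cv2.resize(im[170:240,290:410],None,fx=6,fy=6,interpolation=cv2.INTER_CUBIC))
P=cloud(c)
for n,u,v in [("cover",196,220),("body",237,205),("nest",318,205),("spacerW",395,213),("table",280,210),("edge",300,235)]: print(n,P[v,u].round(3))
E
```

```text
cover [0.435 0.397 0.038]
body [0.483 0.264 0.011]
nest [ 0.476 -0.012  0.008]
spacerW [ 0.442 -0.274 -0.001]
table [0.463 0.118 0.003]
edge [0.376 0.052 0.004]
```

View pics/topL.png

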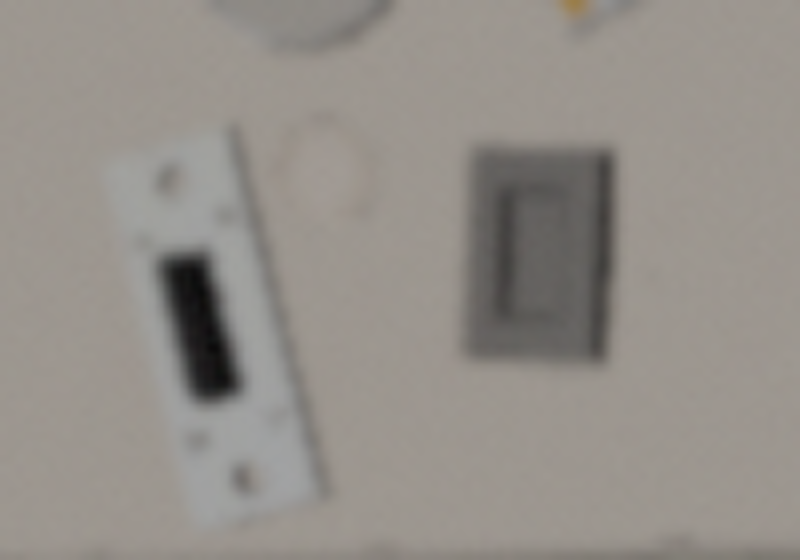

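View pics/topR.png

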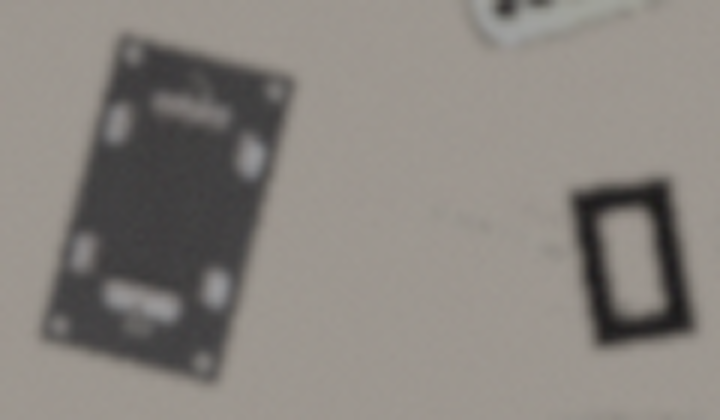

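```bash
cat >> h.py <<'E'
def rect(c,uv,z,off=(0,0),s=1):
    uv=(np.array(uv,float)+.5)/s-.5+np.array(off)
    P=onplane(c,uv,z)
    (cx,cy),(w,h),a=cv2.minAreaRect((P[:,:2]*1000).astype(np.float32))
    m=P[:,:2].mean(0)
    e=[np.linalg.norm(P[i,:2]-P[(i+1)%4,:2])*1000 for i in range(4)]
    # long axis direction
    d=(P[1]-P[0])+(P[2]-P[3]); d2=(P[2]-P[1])+(P[3]-P[0])
    L=d if np.linalg.norm(d)>np.linalg.norm(d2) else d2
    a=np.degrees(np.arctan2(L[1],L[0]))%180
    print("centre",m.round(4),"edges",np.round(e,1),"long axis deg",a.round(1)); return m,a
E
python3 - <<'E'
from h import *; import pickle
c=pickle.load(open("top0.pkl","rb"))
rect(c,[(472,145),(598,150),(590,358),(464,355)],.03,(170,180),8)
rect(c,[(106,158),(228,128),(318,496),(200,528)],.012,(170,180),8)
rect(c,[(120,35),(294,78),(216,380),(44,338)],.01,(290,170),6)
rect(c,[(574,190),(664,178),(690,330),(600,345)],.018,(290,170),6)
E
```

```text
centre [0.4617 0.2634] edges [53.7 87.3 53.3 88.3] long axis deg 177.4
centre [0.4347 0.4055] edges [ 54.8 162.8  52.6 164.4] long axis deg 14.3
centre [ 0.4791 -0.0111] edges [102.  176.5  99.5 177.3] long axis deg 164.2
centre [ 0.4408 -0.2703] edges [51.4 86.5 51.4 88. ] long axis deg 7.1
```

Emit:
step_arm:
  targets:
    - [-65,82,0,-6,0]
    - [-130,165,0,-12,0]
    - [-195,248,0,-19,0]
    - [-259,330,0,-19,0]
    - [-259,330,0,-19,0]
    - [-259,330,0,-19,0]
    - [-259,330,0,-19,0]
    - [-259,330,0,-19,0]
    - [-259,330,0,-19,0]
    - [-259,330,0,-19,0]
    - [-259,330,0,-19,0]
    - [-259,330,0,-19,0]
    - [-259,330,0,-19,0]
    - [-259,330,0,-19,0]
    - [-259,330,0,-19,0]
    - [-259,330,0,-19,0]

```text
t: 1.48
eef_pos: [0.4604, 0.2646, 0.2216]
tool_rot: [-0.0, 0.724, 0.69, -0.0]
contact_force: [0.5, 0.1, -0.3]
gripper_width: 1.003
```

```bash
cat > shot.py <<'E'
import sys,pickle,cv2
from station import bot
for n in sys.argv[2:]:
    c=bot.read_camera(n); c["obs"]=bot.get_obs()
    cv2.imwrite(f"pics/{n}{sys.argv[1]}.png",c["frame"][:,:,::-1]); pickle.dump(c,open(f"{n}{sys.argv[1]}.pkl","wb"))
o=bot.get_obs(); print(o["t"],o["eef_pos"].round(4),o["tool_rot"].round(4),o["contact_force"].round(1),o["gripper_width"])
E
python3 shot.py 1 wrist
```

```text
1.5333 [0.4606 0.2643 0.2216] [-1.000e-04  7.238e-01  6.900e-01 -1.000e-04] [-0.9 -0.2 -0.2] 1.0001753144834862
```

View pics/wrist1.png

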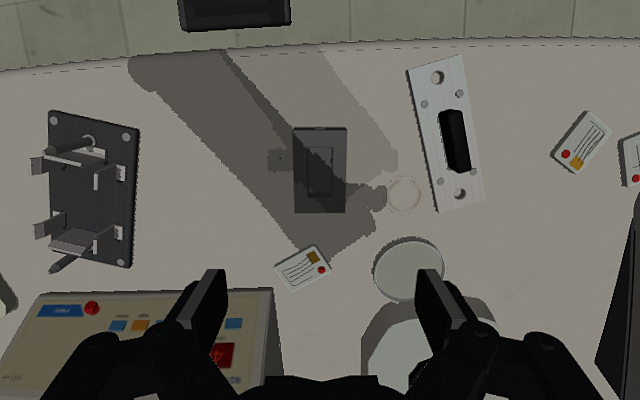

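```bash
python3 - <<'E'
from h import *; import pickle
c=pickle.load(open("wrist1.pkl","rb")); im=c["frame"][:,:,::-1].copy()
im=np.clip(im.astype(float)*1.5,0,255).astype(np.uint8)
cv2.imwrite("pics/w1b.png",cv2.resize(im[120:220,270:370],None,fx=6,fy=6,interpolation=cv2.INTER_CUBIC))
cv2.imwrite("pics/w1n.png",cv2.resize(im[105:275,25:155],None,fx=3.5,fy=3.5,interpolation=cv2.INTER_CUBIC))
cv2.imwrite("pics/w1c.png",cv2.resize(im[45:220,395:495],None,fx=3.4,fy=3.4,interpolation=cv2.INTER_CUBIC))
P=cloud(c)
for u,v in [(320,170),(300,135),(300,205),(280,135),(455,140),(425,100),(90,190)]: print(u,v,P[v,u].round(4))
E
```

```text
320 170 [0.4636 0.2638 0.0108]
300 135 [0.4216 0.2455 0.03  ]
300 205 [0.4975 0.2404 0.0287]
280 135 [ 0.4245  0.2212 -0.0009]
455 140 [0.4317 0.4005 0.0411]
425 100 [0.3934 0.3775 0.011 ]
90 190 [ 0.4741 -0.0075  0.0088]
```

View pics/w1b.png

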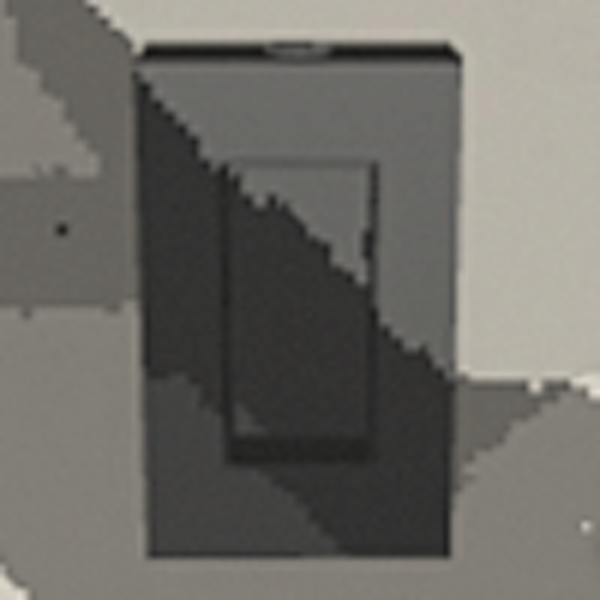

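View pics/w1n.png

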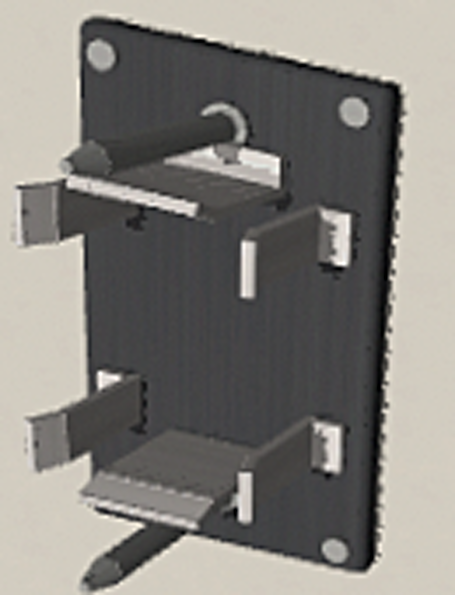

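View pics/w1c.png

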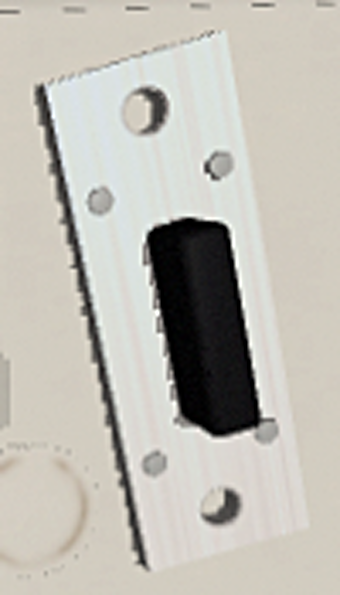

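```bash
python3 - <<'E'
from h import *; import pickle
c=pickle.load(open("wrist1.pkl","rb"))
print("body");rect(c,[(136,66),(461,66),(450,557),(148,557)],.03,(270,120),6)
print("hollow");rect(c,[(222,160),(376,160),(370,462),(228,462)],.03,(270,120),6)
print("cover");rect(c,[(46,85),(224,33),(309,527),(150,570)],.012,(395,45),3.4)
H=onplane(c,(np.array([(142,108),(219,504)])+.5)/3.4-.5+[395,45],.012); print(H, np.linalg.norm(H[0]-H[1]),H.mean(0))
print("nest");rect(c,[(85,18),(402,83),(372,572),(92,508)],.01,(25,105),3.5)
B=onplane(c,(np.array([(99,55),(354,111),(335,548)])+.5)/3.5-.5+[25,105],.01);print(B)
pt=onplane(c,(np.array([(68,162),(86,584)])+.5)/3.5-.5+[25,105],.079);print("pins",pt,pt.mean(0),np.linalg.norm(pt[0]-pt[1]))
E
```

```text
body
centre [0.4623 0.2633] edges [55.  88.7 55.3 88.7] long axis deg 177.3
hollow
centre [0.4612 0.2634] edges [26.4 54.4 25.6 54.4] long axis deg 177.2
cover
centre [0.4348 0.406 ] edges [ 54.9 163.   55.7 162.6] long axis deg 14.7
[[0.37016984 0.38806863 0.012     ]
 [0.49727402 0.42163861 0.012     ]] 0.13146261155402691 [0.43372193 0.40485362 0.012     ]
nest
centre [ 0.4787 -0.0065] edges [104.1 178.5 105.6 177.1] long axis deg 163.2
[[ 0.39163978 -0.02954011  0.01      ]
 [ 0.41487268  0.05186415  0.01      ]
 [ 0.56823645  0.00712421  0.01      ]]
pins [[ 0.41557353  0.00991967  0.079     ]
 [ 0.54189157 -0.02694567  0.079     ]] [ 0.47873255 -0.008513    0.079     ] 0.13158761442101724
```

Emit:
step_arm:
  targets:
    - [-1,1,40,0,0]
    - [-1,1,80,0,0]
    - [-1,1,120,0,0]
    - [-1,1,150,0,0]
    - [-1,1,175,0,0]
    - [-1,1,190,0,0]
    - [-1,1,195,0,0]
    - [-1,1,195,0,0]
    - [-1,1,195,0,0.3]
    - [-1,1,195,0,0.5]
    - [-1,1,195,0,0.7]
    - [-1,1,195,0,0.7]
    - [-1,1,195,0,0.7]
    - [-1,1,195,0,0.7]
    - [-1,1,195,0,0.7]
  newtons: 50

```text
t: 2.78
eef_pos: [0.4623, 0.2621, 0.027]
tool_rot: [0.0, 0.725, 0.689, 0.0]
contact_force: [0.2, -0.2, -0.1]
gripper_width: 0.301
```

```bash
python3 shot.py 2 wrist
```

```text
2.8333 [0.4622 0.2621 0.0269] [-0.000e+00  7.247e-01  6.891e-01  1.000e-04] [-0.1  0.2  1.1] 0.2979701506476665
```

View pics/wrist2.png

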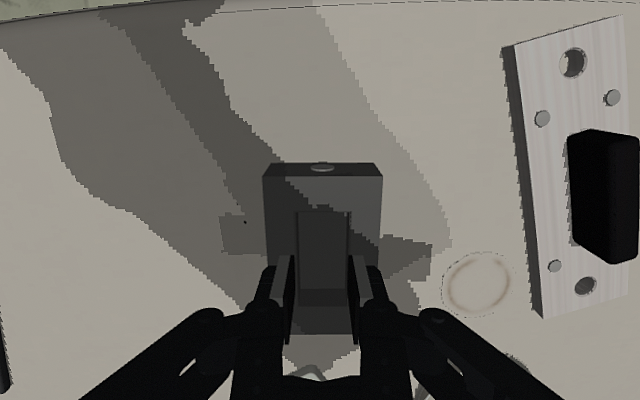

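```bash
python3 - <<'E'
from h import *; import pickle
c=pickle.load(open("wrist2.pkl","rb"));P=cloud(c)
for u,v in [(270,200),(376,200),(280,230),(360,230),(272,262),(282,265),(285,290),(292,300),(288,335),(355,300),(362,275),(372,275),(320,250),(320,320),(320,345),(220,330)]: print(u,v,P[v,u].round(4))
print(proj(c,[[.4623,.2621,.027],[.4623,.2621,.005],[.4623,.2901,.02],[.4623,.2341,.02],[.508,.2633,.03]]))
im=c["frame"][:,:,::-1]
im=np.clip(im.astype(float)*2,0,255).astype(np.uint8)
cv2.imwrite("pics/w2b.png",cv2.resize(im[150:400,180:460],None,fx=2.4,fy=2.4,interpolation=cv2.INTER_CUBIC))
E
```

```text
270 200 [0.4276 0.2403 0.0299]
376 200 [0.4301 0.29   0.0299]
280 230 [0.4432 0.2436 0.0299]
360 230 [0.4454 0.2824 0.0292]
272 262 [0.4605 0.2379 0.0299]
282 265 [0.4514 0.2459 0.0495]
285 290 [0.4516 0.2492 0.0687]
292 300 [0.4654 0.2497 0.0557]
288 335 [0.4684 0.2494 0.0742]
355 300 [0.4545 0.2756 0.0729]
362 275 [0.4526 0.2799 0.0586]
372 275 [0.4566 0.2849 0.0525]
320 250 [0.4648 0.2619 0.0107]
320 320 [0.4982 0.2602 0.0286]
320 345 [ 5.420e-01  2.579e-01 -4.000e-04]
220 330 [0.4524 0.2295 0.0895]
[[320.15532751 260.32170083]
 [320.21445711 241.55567818]
 [372.8867381  251.43088037]
 [267.74993574 256.15403748]
 [326.52377376 335.79642992]]
```

View pics/w2b.png

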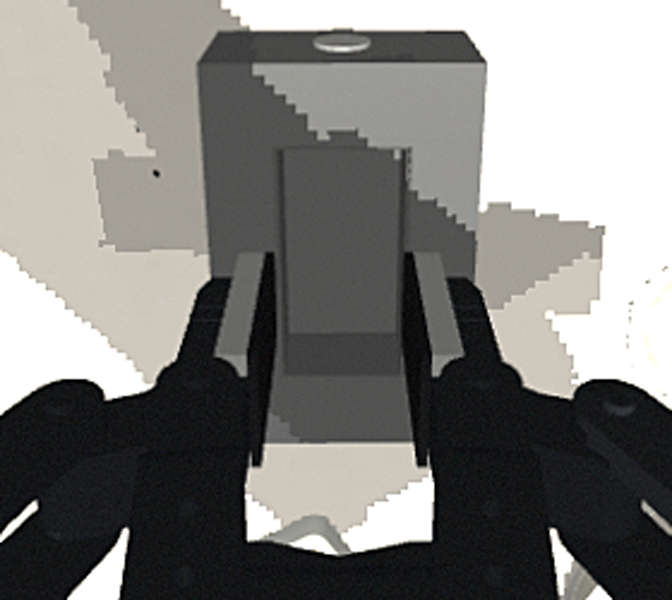

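```bash
python3 - <<'E'
from h import *; import pickle
c=pickle.load(open("wrist2.pkl","rb"));P=cloud(c)
z=np.array([.005,.02,.03,.04,.05,.07]);print(proj(c,np.c_[0*z+.4513,0*z+.2485,z]))
for r in range(246,300,4): print(r,[(P[r,u]*1000).round(0) for u in (282,286)])
print(-c["R"].T@c["t"])
c=pickle.load(open("wrist1.pkl","rb"));P=cloud(c)
for r in range(266,300,4): print(r,[(P[r,u]*1000).round(0) for u in (208,215)],P[r,215])
E
```

```text
[[295.09707019 224.97022292]
 [293.0207099  236.2027697 ]
 [291.44167675 244.75671172]
 [289.67485791 254.34013011]
 [287.68537278 265.14691224]
 [282.85113816 291.47654016]]
246 [array([452., 244.,  29.]), array([452., 246.,  30.])]
250 [array([454., 244.,  30.]), array([454., 245.,  29.])]
254 [array([456., 243.,  30.]), array([456., 245.,  30.])]
258 [array([451., 245.,  44.]), array([452., 247.,  42.])]
262 [array([451., 246.,  48.]), array([451., 248.,  48.])]
266 [array([452., 246.,  50.]), array([451., 248.,  51.])]
270 [array([451., 246.,  54.]), array([452., 248.,  53.])]
274 [array([451., 247.,  57.]), array([452., 248.,  57.])]
278 [array([451., 247.,  60.]), array([452., 249.,  60.])]
282 [array([451., 247.,  64.]), array([451., 249.,  63.])]
286 [array([452., 248.,  65.]), array([451., 249.,  66.])]
290 [array([451., 248.,  69.]), array([452., 250.,  68.])]
294 [array([452., 248.,  71.]), array([451., 250.,  72.])]
298 [array([452., 248.,  73.]), array([451., 250.,  74.])]
[0.37874915 0.26658562 0.17852678]
266 [array([585., 114.,  -1.]), array([585., 123.,  -1.])] [ 0.58543322  0.12333714 -0.0011569 ]
270 [array([448., 217., 249.]), array([448., 220., 249.])] [0.44810633 0.22020139 0.24892667]
274 [array([448., 218., 252.]), array([448., 221., 252.])] [0.4480515  0.22123132 0.25233905]
278 [array([448., 219., 255.]), array([448., 222., 255.])] [0.44837799 0.22196648 0.25497357]
282 [array([448., 220., 259.]), array([449., 222., 257.])] [0.44905786 0.22244231 0.25693364]
286 [array([447., 222., 262.]), array([449., 223., 260.])] [0.44906534 0.22332087 0.25988168]
290 [array([449., 222., 263.]), array([451., 223., 260.])] [0.45113255 0.22288843 0.2595558 ]
294 [array([449., 223., 266.]), array([453., 222., 259.])] [0.45328927 0.22241429 0.25914164]
298 [array([449., 223., 268.]), array([454., 223., 261.])] [0.4541384  0.22273461 0.26068365]
```

The fingers closed above the block. The depth image puts the tips at z≈0.041 although the reported TCP is at 0.027, so the real reach is about 36 mm shorter than stated. I'll open and go lower, checking as I descend.

Emit:
step_arm:
  targets:
    - [0,0,0,0,0.3]
    - [0,0,0,0,0]
    - [0,0,0,0,0]
    - [0,0,0,0,0]
    - [0,0,0,0,0]
    - [0,0,0,0,0]
    - [1,0,15,0,0]
    - [1,0,25,0,0]
    - [1,0,25,0,0]
    - [1,0,25,0,0]

```text
t: 3.67
eef_pos: [0.4616, 0.2625, 0.001]
tool_rot: [-0.0, 0.725, 0.689, -0.001]
contact_force: [-0.1, 0.4, 0.6]
gripper_width: 1.004
```

```bash
python3 shot.py 3 wrist; python3 - <<'E'
from h import *; import pickle
c=pickle.load(open("wrist3.pkl","rb"));P=cloud(c)
print(proj(c,[[.4513,.2185,.005],[.4513,.2185,.02],[.4513,.2185,.03]]))
for u in range(190,240,8):
  for r in range(230,300,8): print(u,r,(P[r,u]*1000).round(0))
E
```

```text
3.7167 [0.462  0.2629 0.0016] [-1.000e-04  7.246e-01  6.891e-01 -4.000e-04] [-0.4 -0.5  0.4] 0.9996447254411736
[[230.11270429 249.33699195]
 [221.69223297 264.42861491]
 [215.18399473 276.12218749]]
190 230 [443. 197.  -1.]
190 238 [447. 197.  -0.]
190 246 [451. 196.  -1.]
190 254 [456. 195.  -0.]
190 262 [460. 194.  -0.]
190 270 [465. 194.   0.]
190 278 [470. 192.  -1.]
190 286 [453. 209.  34.]
190 294 [454. 210.  39.]
198 230 [443. 202.  -1.]
198 238 [447. 201.  -0.]
198 246 [452. 200.  -1.]
198 254 [456. 200.  -0.]
198 262 [461. 198.  -1.]
198 270 [465. 198.   0.]
198 278 [471. 196.  -1.]
198 286 [449. 215.  41.]
198 294 [449. 217.  46.]
206 230 [443. 206.  -2.]
206 238 [447. 205.  -1.]
206 246 [452. 204.  -1.]
206 254 [456. 204.  -0.]
206 262 [461. 203.  -1.]
206 270 [466. 202.  -1.]
206 278 [450. 216.  34.]
206 286 [450. 218.  40.]
206 294 [449. 220.  47.]
214 230 [443. 210.  -1.]
214 238 [447. 209.  -1.]
214 246 [452. 208.  -1.]
214 254 [456. 208.  -0.]
214 262 [461. 207.   0.]
214 270 [450. 217.  27.]
214 278 [450. 219.  34.]
214 286 [450. 221.  40.]
214 294 [453. 221.  40.]
222 230 [443. 214.  -0.]
222 238 [448. 213.  -1.]
222 246 [452. 213.  -1.]
222 254 [457. 212.  -1.]
222 262 [461. 212.   0.]
222 270 [450. 221.  27.]
222 278 [453. 221.  29.]
222 286 [457. 220.  29.]
222 294 [460. 220.  30.]
230 230 [443. 218.  -0.]
230 238 [447. 218.   1.]
230 246 [452. 217.  -1.]
230 254 [457. 216.  -0.]
230 262 [462. 215.  -1.]
230 270 [466. 215.  -1.]
230 278 [471. 214.  -0.]
230 286 [476. 213.  -1.]
230 294 [481. 213.  -1.]
238 230 [443. 222.  -1.]
238 238 [448. 222.  -1.]
238 246 [452. 221.  -0.]
238 254 [457. 220.  -1.]
238 262 [461. 220.  -0.]
238 270 [466. 219.  -1.]
238 278 [471. 219.  -0.]
238 286 [476. 218.  -1.]
238 294 [481. 217.  -1.]
```

View pics/wrist3.png

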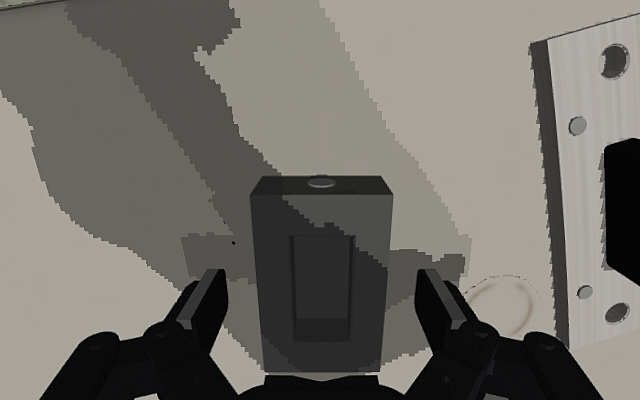

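Emit:
step_arm:
  targets:
    - [0,0,7,0,0]
    - [0,0,14,0,0]
    - [0,0,14,0,0]
    - [0,0,14,0,0.2]
    - [0,0,14,0,0.3]
    - [0,0,14,0,0.5]
    - [0,0,14,0,0.5]
    - [0,0,14,0,0.5]
    - [0,0,14,0,0.5]
  newtons: 50

```text
t: 4.47
eef_pos: [0.4624, 0.2631, -0.012]
tool_rot: [0.0, 0.725, 0.689, 0.0]
contact_force: [-1.7, -0.9, 3.5]
gripper_width: 0.65
```

```bash
python3 shot.py 4 wrist
```

```text
4.5167 [ 0.4624  0.2631 -0.012 ] [0.000e+00 7.247e-01 6.891e-01 2.000e-04] [-1.2 -0.6  4.5] 0.6480880697096535
```

View pics/wrist4.png

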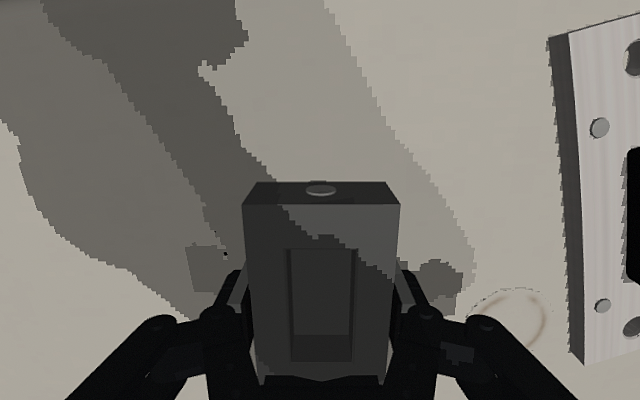

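Emit:
step_arm:
  targets:
    - [0,0,-20,0,0.5]
    - [0,0,-50,0,0.5]
    - [0,0,-90,0,0.5]
    - [0,0,-125,0,0.5]
    - [-20,2,-145,0,0.5]
    - [-55,6,-150,2,0.5]
    - [-90,10,-150,5,0.5]
    - [-125,14,-150,8,0.5]
    - [-160,18,-150,11,0.5]
    - [-195,22,-150,13.4,0.5]
    - [-230,26,-150,13.4,0.5]
    - [-255,29,-150,13.4,0.5]
    - [-270,30.4,-150,13.4,0.5]
    - [-270,30.4,-150,13.4,0.5]
    - [-270,30.4,-150,13.4,0.5]
    - [-270,30.4,-150,13.4,0.5]

```text
t: 5.85
eef_pos: [0.4787, -0.0071, 0.1374]
tool_rot: [-0.0, 0.8, 0.6, -0.0]
contact_force: [-0.9, 0.4, -3.1]
gripper_width: 0.651
```

```bash
python3 shot.py 5 wrist scene
```

```text
5.95 [ 0.4789 -0.0067  0.1375] [-3.000e-04  7.994e-01  6.008e-01 -0.000e+00] [ 0.3  0.5 -2.9] 0.643732317461246
```

View pics/wrist5.png

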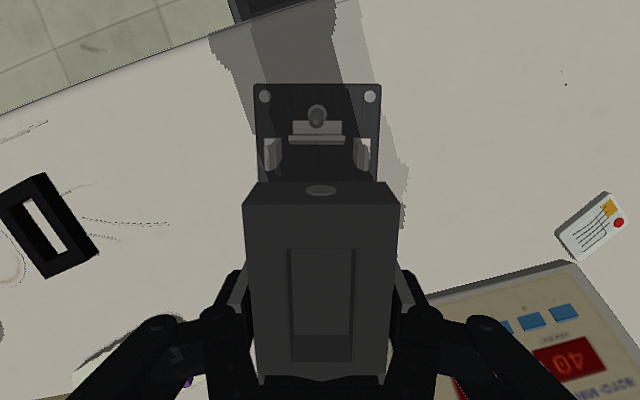

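View pics/scene5.png

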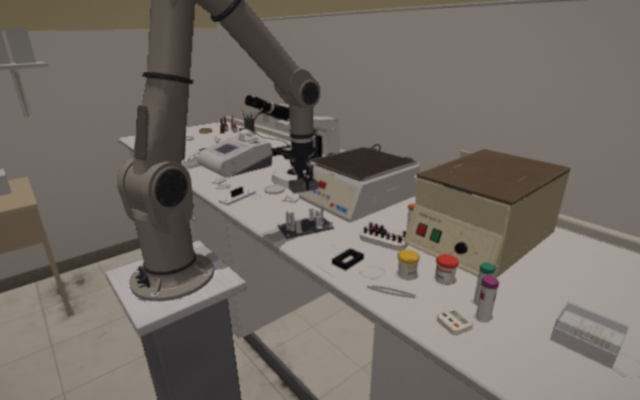

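```bash
python3 - <<'E'
from h import *; import pickle
c=pickle.load(open("wrist5.pkl","rb"));P=cloud(c)
im=c["frame"][:,:,::-1]
im=np.clip(im.astype(float)*2.2,0,255).astype(np.uint8)
cv2.imwrite("pics/w5a.png",cv2.resize(im[75:215,230:410],None,fx=4.2,fy=4.2,interpolation=cv2.INTER_CUBIC))
a=np.radians(163.7-180)
M=np.array([.4787,-.0085]); 
p=M-0.066*np.array([np.cos(a),np.sin(a)])
print(p,proj(c,[[*p,.079],[*p,.01]]))
for u,v in [(300,205),(320,230),(350,205)]: print(P[v,u])
E
```

```text
[0.41535285 0.010024  ] [[317.98874436 118.74042541]
 [318.65631065 111.33541063]]
[ 0.43361774 -0.0010233   0.17974715]
[0.44488234 0.00291626 0.17912753]
[0.43856947 0.01563154 0.1794599 ]
```

View pics/w5a.png

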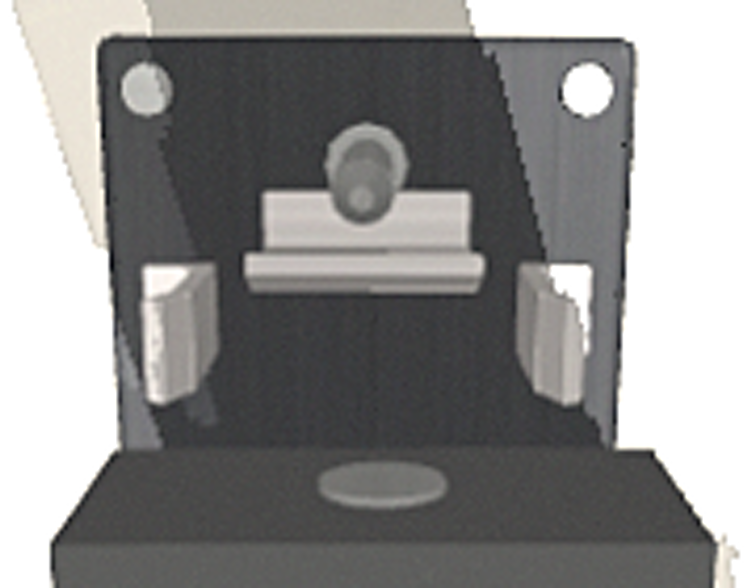

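```bash
cat > nestm.py <<'E'
from h import *; import pickle
c=pickle.load(open("wrist5.pkl","rb"))
f=lambda L:(np.array(L,float)+.5)/4.2-.5+[230,75]
o=c["obs"];q=o["tool_rot"];a=2*np.arctan2(q[2],q[1]);tx=np.array([np.cos(a),np.sin(a)]);ty=np.array([np.sin(a),-np.cos(a)])
def tool(P): d=P[:,:2]-o["eef_pos"][:2]; return np.c_[d@tx,d@ty]*1000
print("tool x deg",np.degrees(a))
for n,L,z in [("pin",[(361,201)],.079),("pinbase",[(366,163)],.01),("bolts",[(147,88),(586,88)],.01),("edge",[(100,38),(634,38)],.01),("bodytop",[(52,543),(716,543)],.1797),("bodybot",[(118,450),(655,450)],.1497),("guideflare",[(245,288),(485,288)],.055),("guidebase",[(262,250),(472,250)],.04)]:
    P=onplane(c,f(L),z); T=tool(P); print(n,T.round(1).tolist(),"mean",T.mean(0).round(1),P[:,:2].round(4).tolist())
E
python3 nestm.py
```

```text
tool x deg 73.82774258649862
pin [[-3.0, -63.4]] mean [ -3.  -63.4] [[0.4171, 0.008]]
pinbase [[-3.1, -64.0]] mean [ -3.1 -64. ] [[0.4165, 0.0081]]
bolts [[-44.8, -78.2], [38.9, -78.1]] mean [ -2.9 -78.1] [[0.3913, -0.0281], [0.4147, 0.0524]]
edge [[-53.3, -87.4], [47.7, -87.2]] mean [ -2.8 -87.3] [[0.3801, -0.0336], [0.4083, 0.0633]]
bodytop [[-27.2, -45.4], [27.7, -45.4]] mean [  0.2 -45.4] [[0.4276, -0.0203], [0.443, 0.0325]]
bodybot [[-27.1, -45.1], [28.2, -45.1]] mean [  0.5 -45.1] [[0.4279, -0.0203], [0.4434, 0.0329]]
guideflare [[-22.8, -46.9], [17.2, -46.8]] mean [ -2.8 -46.9] [[0.4274, -0.0156], [0.4386, 0.0228]]
guidebase [[-21.1, -51.2], [15.8, -51.2]] mean [ -2.6 -51.2] [[0.4238, -0.0128], [0.4341, 0.0227]]
```

Emit:
step_arm:
  targets:
    - [-3.2,2.7,20,0,0.5]
    - [-3.2,2.7,50,0,0.5]
    - [-3.2,2.7,75,0,0.5]
    - [-3.2,2.7,85,0,0.5]
    - [-3.2,2.7,85,0,0.5]
    - [-3.2,2.7,85,0,0.5]
    - [-3.2,2.7,85,0,0.5]

```text
t: 6.53
eef_pos: [0.4818, -0.0116, 0.0538]
tool_rot: [0.0, 0.8, 0.6, 0.001]
contact_force: [0.6, 0.1, -3.7]
gripper_width: 0.645
```

```bash
python3 shot.py 6 wrist;python3 - <<'E'
from h import *; import pickle
c=pickle.load(open("wrist6.pkl","rb"));P=cloud(c)
im=c["frame"][:,:,::-1]
im=np.clip(im.astype(float)*2.2,0,255).astype(np.uint8)
cv2.imwrite("pics/w6a.png",cv2.resize(im[75:225,220:420],None,fx=4,fy=4,interpolation=cv2.INTER_CUBIC))
E
```

```text
6.5833 [ 0.482  -0.0116  0.054 ] [6.0e-04 8.0e-01 6.0e-01 1.1e-03] [-0.2  0.4 -2.2] 0.6478460797104832
```

View pics/w6a.png

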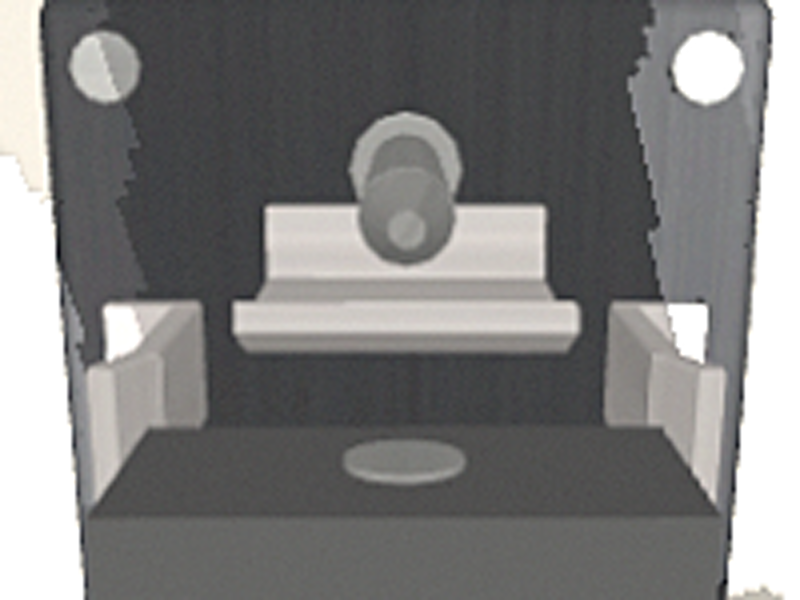

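```bash
sed -e 's/wrist5/wrist6/; s/4\.2-/4-/; s/\[230,75\]/[220,75]/; /^for n/,$d' nestm.py > m6.py; cat >> m6.py <<'E'
for n,L,z in [("pin",[(406,229)],.079),("bolts",[(105,67),(708,67)],.01),("bodytop",[(91,515),(720,515)],.096),("bodybot",[(148,429),(663,429)],.066),("guideflaretop",[(233,335),(580,335)],.055)]:
    P=onplane(c,f(L),z); T=tool(P); print(n,T.round(1).tolist(),"mean",T.mean(0).round(1))
E
python3 m6.py
```

```text
tool x deg 73.7458417183716
pin [[0.6, -68.2]] mean [  0.6 -68.2]
bolts [[-41.4, -82.2], [43.0, -82.2]] mean [  0.8 -82.2]
bodytop [[-26.8, -45.9], [27.9, -45.9]] mean [  0.6 -45.9]
bodybot [[-27.3, -45.2], [28.5, -45.2]] mean [  0.6 -45.2]
guideflaretop [[-19.1, -53.2], [20.5, -53.3]] mean [  0.7 -53.3]
```

Emit:
step_arm:
  targets:
    - [0,-1.4,5,0,0.5]
    - [0,-1.4,10,0,0.5]
    - [0,-1.4,16,0,0.5]
    - [0,-1.4,22,0,0.5]
    - [0,-1.4,28,0,0.5]
    - [0,-1.4,32,0,0.5]
    - [0,-1.4,32,0,0.5]

```text
t: 7.17
eef_pos: [0.4786, -0.0117, 0.0196]
tool_rot: [-0.0, 0.8, 0.6, -0.001]
contact_force: [0.6, -0.1, -2.4]
gripper_width: 0.649
```

```bash
python3 shot.py 7 wrist;python3 - <<'E'
from h import *; import pickle
c=pickle.load(open("wrist7.pkl","rb"))
im=c["frame"][:,:,::-1]
im=np.clip(im.astype(float)*2.2,0,255).astype(np.uint8)
cv2.imwrite("pics/w7a.png",cv2.resize(im[65:225,220:420],None,fx=4,fy=3.7,interpolation=cv2.INTER_CUBIC))
E
```

```text
7.2167 [ 0.4789 -0.0117  0.0201] [-3.000e-04  8.001e-01  5.998e-01 -6.000e-04] [-0.4  0.5 -3.7] 0.6461104473666772
```

View pics/w7a.png

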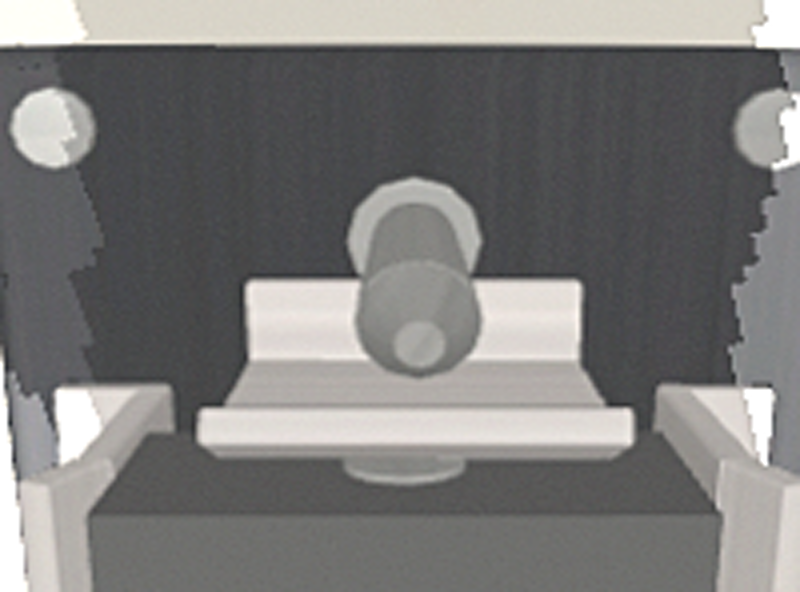

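Emit:
step_arm:
  targets:
    - [0.6,1,4,0,0.5]
    - [0.6,1,8,0,0.5]
    - [0.6,1,12,0,0.5]
    - [0.6,1,16,0,0.5]
    - [0.6,1,19,0,0.5]
    - [0.6,1,20,0,0.5]
    - [0.6,1,20,0,0.5]

```text
t: 7.8
eef_pos: [0.4803, -0.0113, 0.0003]
tool_rot: [-0.0, 0.8, 0.6, -0.0]
contact_force: [-0.1, -0.0, -2.0]
gripper_width: 0.646
```

```bash
python3 shot.py 8 wrist
```

```text
7.85 [ 0.4804 -0.0113  0.0006] [-1.000e-04  8.001e-01  5.999e-01 -1.000e-04] [ 0.4  0.1 -2.6] 0.6441920789147189
```

View pics/wrist8.png

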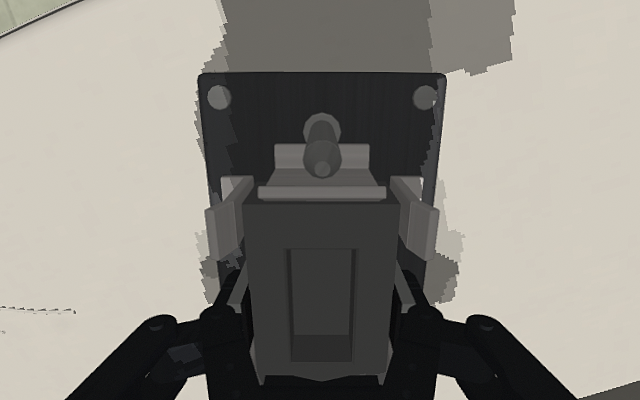

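Emit:
step_arm:
  targets:
    - [0,0,1.5,0,0.5]
    - [0,0,3,0,0.5]
    - [0,0,3,0,0.5]
    - [0,0,3,0,0.5]

```text
t: 8.18
eef_pos: [0.4808, -0.0113, -0.002]
tool_rot: [0.0, 0.8, 0.6, 0.0]
contact_force: [-0.8, -0.5, 2.6]
gripper_width: 0.645
```

Emit:
step_arm:
  targets:
    - [0,0,3,0,0.25]
    - [0,0,3,0,0.15]
    - [0,0,3,0,0]
    - [0,0,3,0,0]
    - [0,0,3,0,0]
    - [0,0,-15,0,0]
    - [0,0,-50,0,0]
    - [0,0,-90,0,0]
    - [0,0,-130,0,0]
    - [0,0,-165,0,0]
    - [0,0,-180,0,0]
    - [0,0,-180,0,0]
    - [0,0,-180,0,0]

```text
t: 9.27
eef_pos: [0.4809, -0.0111, 0.1783]
tool_rot: [0.0, 0.8, 0.6, 0.001]
contact_force: [-0.5, -0.1, -0.5]
gripper_width: 0.998
```

```bash
python3 shot.py 9 wrist
```

```text
9.3167 [ 0.48   -0.0112  0.1772] [-2.e-04  8.e-01  6.e-01 -2.e-04] [-1.2 -0.2  0.1] 0.9985762927066772
```

View pics/wrist9.png

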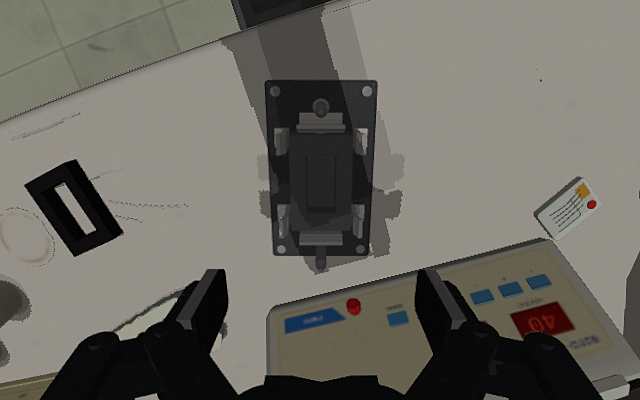

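```bash
python3 - <<'E'
from h import *; import pickle
c=pickle.load(open("wrist9.pkl","rb"))
im=c["frame"][:,:,::-1]
a=np.clip(im.astype(float)*2.2,0,255).astype(np.uint8)
cv2.imwrite("pics/w9n.png",cv2.resize(a[70:275,255:385],None,fx=3,fy=2.9,interpolation=cv2.INTER_CUBIC))
cv2.imwrite("pics/w9s.png",cv2.resize(a[150:265,15:130],None,fx=5,fy=5,interpolation=cv2.INTER_CUBIC))
E
```

```text
(no output)
```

View pics/w9n.png

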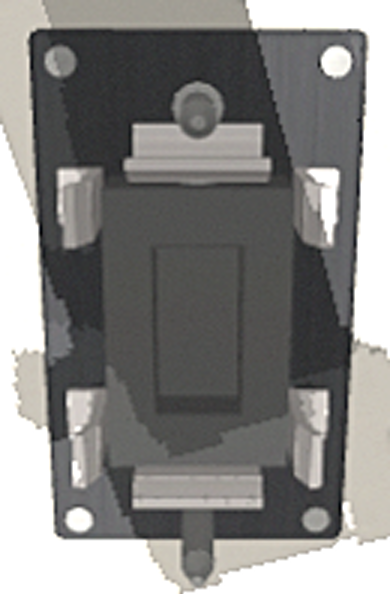

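View pics/w9s.png

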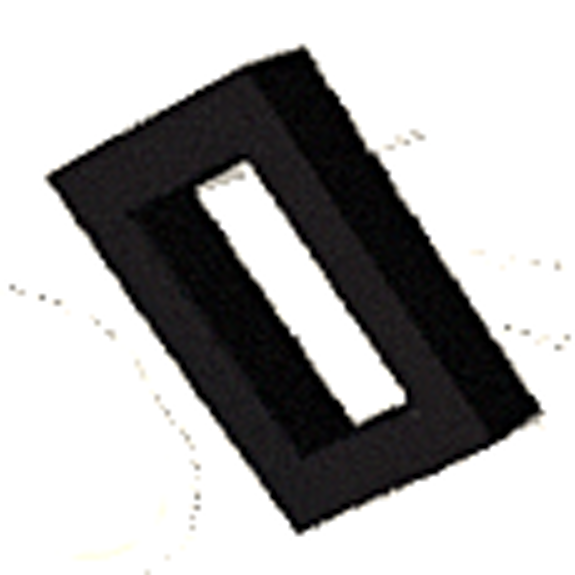

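```bash
python3 - <<'E'
from h import *; import pickle
c=pickle.load(open("wrist9.pkl","rb"))
print("spacer");rect(c,[(50,178),(250,71),(490,438),(300,531)],.018,(15,150),5)
s=np.array([3,2.9]);f=lambda L:(np.array(L,float)+.5)/s-.5+[255,70]
p=onplane(c,f([(198,121),(198,581)]),.079);print("pins",p[:,:2].round(4),p.mean(0).round(4))
b=onplane(c,f([(60,60),(335,61),(316,518),(79,518)]),.01);print("bolts",b.mean(0).round(4))
d=p[0]-p[1];print(np.degrees(np.arctan2(d[1],d[0])))
h=onplane(c,f([(152,245),(242,245),(240,413),(156,413)]),.04);print("hollow");
rect(c,f([(152,245),(242,245),(240,413),(156,413)]),.04)
print(c["obs"]["eef_pos"])
E
```

```text
spacer
centre [ 0.441  -0.2708] edges [55.1 86.1 54.1 87.8] long axis deg 7.2
pins [[ 0.4166  0.0082]
 [ 0.5429 -0.0286]] [ 0.4797 -0.0102  0.079 ]
bolts [ 0.4798 -0.0104  0.01  ]
163.72939414370535
hollow
centre [ 0.48   -0.0104] edges [26.3 54.2 26.  54.2] long axis deg 164.0
[ 0.48000087 -0.01118944  0.17715595]
```

Emit:
step_arm:
  targets:
    - [-40,5,0,-5,0]
    - [-80,11,0,-11,0]
    - [-120,16,0,-17,0]
    - [-160,22,0,-23.4,0]
    - [-200,27,0,-23.4,0]
    - [-235,32,10,-23.4,0]
    - [-260,35,20,-23.4,0]
    - [-260,35,20,-23.4,0]
    - [-260,35,20,-23.4,0]
    - [-260,35,20,-23.4,0]

```text
t: 10.15
eef_pos: [0.4405, -0.2696, 0.1562]
tool_rot: [-0.002, 0.662, 0.75, -0.0]
contact_force: [0.8, 0.3, 0.1]
gripper_width: 1.004
```

```bash
python3 shot.py 10 wrist; python3 - <<'E'
from h import *; import pickle
c=pickle.load(open("wrist10.pkl","rb"))
im=c["frame"][:,:,::-1]
a=np.clip(im.astype(float)*2.2,0,255).astype(np.uint8)
cv2.imwrite("pics/w10s.png",cv2.resize(a[100:250,250:390],None,fx=4,fy=4,interpolation=cv2.INTER_CUBIC))
E
```

```text
10.2 [ 0.4411 -0.2691  0.1567] [-1.100e-03  6.612e-01  7.502e-01 -1.000e-04] [ 0.   0.3 -0.6] 1.0043075615781205
```

View pics/w10s.png

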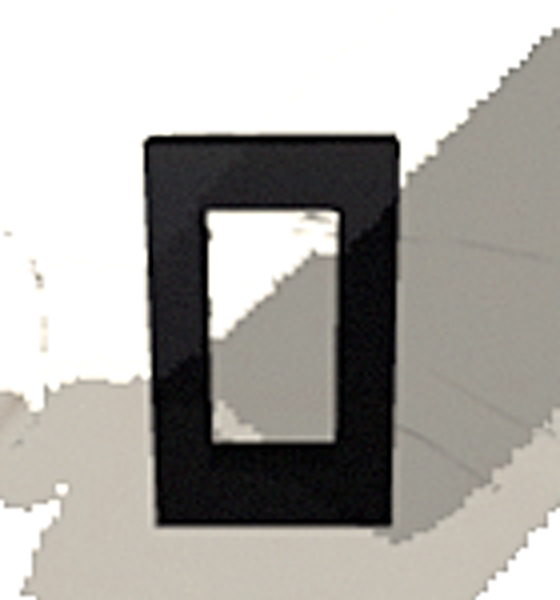

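View pics/wrist10.png

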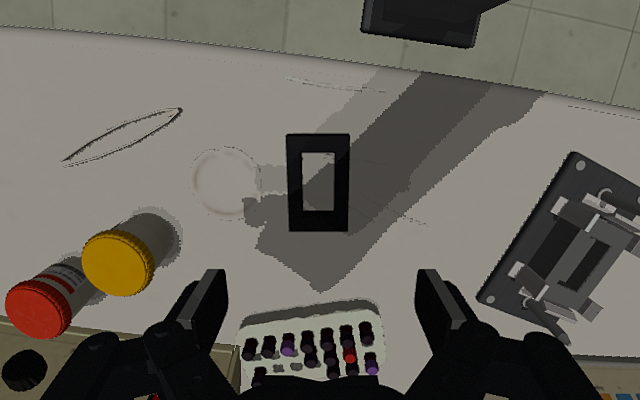

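```bash
python3 - <<'E'
from h import *; import pickle
c=pickle.load(open("wrist10.pkl","rb"))
m,a=rect(c,[(145,143),(399,143),(391,525),(157,525)],.018,(250,100),4)
m,a=rect(c,[(205,211),(341,211),(337,443),(209,443)],.018,(250,100),4)
o=c["obs"];q=o["tool_rot"];a=2*np.arctan2(q[2],q[1]);tx=np.array([np.cos(a),np.sin(a)]);ty=np.array([np.sin(a),-np.cos(a)])
d=m-o["eef_pos"][:2];print(np.degrees(a),d@tx*1e3,d@ty*1e3)
E
```

```text
centre [ 0.4406 -0.2718] edges [54.7 89.5 55.3 89.4] long axis deg 7.3
centre [ 0.4377 -0.2722] edges [29.7 54.  29.6 54. ] long axis deg 7.0
97.22028956265595 -2.6496258891678273 -3.8299572343940143
```

Emit:
step_arm:
  targets:
    - [-2.6,-0.8,40,0,0]
    - [-2.6,-0.8,80,0,0]
    - [-2.6,-0.8,120,0,0]
    - [-2.6,-0.8,145,0,0]
    - [-2.6,-0.8,160,0,0]
    - [-2.6,-0.8,168,0,0]
    - [-2.6,-0.8,171,0,0]
    - [-2.6,-0.8,171,0,0]
    - [-2.6,-0.8,171,0,0.2]
    - [-2.6,-0.8,171,0,0.3]
    - [-2.6,-0.8,171,0,0.5]
    - [-2.6,-0.8,171,0,0.5]
    - [-2.6,-0.8,171,0,0.5]
    - [-2.6,-0.8,171,0,0.5]
  newtons: 35

```text
t: 11.37
eef_pos: [0.4417, -0.2736, -0.012]
tool_rot: [0.001, 0.662, 0.75, 0.001]
contact_force: [-0.6, 0.9, 5.0]
gripper_width: 0.648
```

```bash
python3 shot.py 11 wrist
```

```text
11.4167 [ 0.4417 -0.2735 -0.012 ] [1.000e-03 6.618e-01 7.497e-01 5.000e-04] [-0.2  1.6  4.6] 0.6487817551315271
```

View pics/wrist11.png

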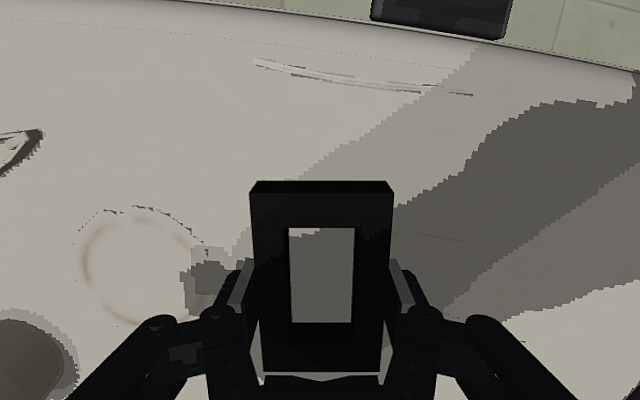

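Emit:
step_arm:
  targets:
    - [0,0,-20,0,0.5]
    - [0,0,-50,0,0.5]
    - [0,0,-90,0,0.5]
    - [0,0,-125,0,0.5]
    - [20,6,-140,0,0.5]
    - [55,15,-140,4,0.5]
    - [90,25,-140,9,0.5]
    - [125,34,-140,14,0.5]
    - [160,44,-140,19,0.5]
    - [195,54,-140,23.3,0.5]
    - [228,63,-140,23.3,0.5]
    - [250,69,-140,23.3,0.5]
    - [256.4,70.4,-140,23.3,0.5]
    - [256.4,70.4,-140,23.3,0.5]
    - [256.4,70.4,-140,23.3,0.5]
    - [256.4,70.4,-140,23.3,0.5]
    - [256.4,70.4,-140,23.3,0.5]

```text
t: 12.83
eef_pos: [0.4786, -0.012, 0.1268]
tool_rot: [0.0, 0.8, 0.599, -0.0]
contact_force: [-0.7, -0.0, -1.1]
gripper_width: 0.648
```

```bash
python3 shot.py 12 wrist; cat > crop.py <<'E'
import sys,pickle
from h import *
n,y0,y1,x0,x1,s,out=sys.argv[1],*map(int,sys.argv[2:6]),float(sys.argv[6]),sys.argv[7]
c=pickle.load(open(n+".pkl","rb"));im=np.clip(c["frame"][:,:,::-1].astype(float)*2.2,0,255).astype(np.uint8)
cv2.imwrite("pics/"+out+".png",cv2.resize(im[y0:y1,x0:x1],None,fx=s,fy=s,interpolation=cv2.INTER_CUBIC))
E
python3 crop.py wrist12 75 215 230 410 4 w12a
```

```text
12.8833 [ 0.4786 -0.0118  0.1268] [ 1.000e-04  8.004e-01  5.995e-01 -1.000e-04] [-0.2 -0.4 -0.7] 0.6462901136000918
```

View pics/w12a.png

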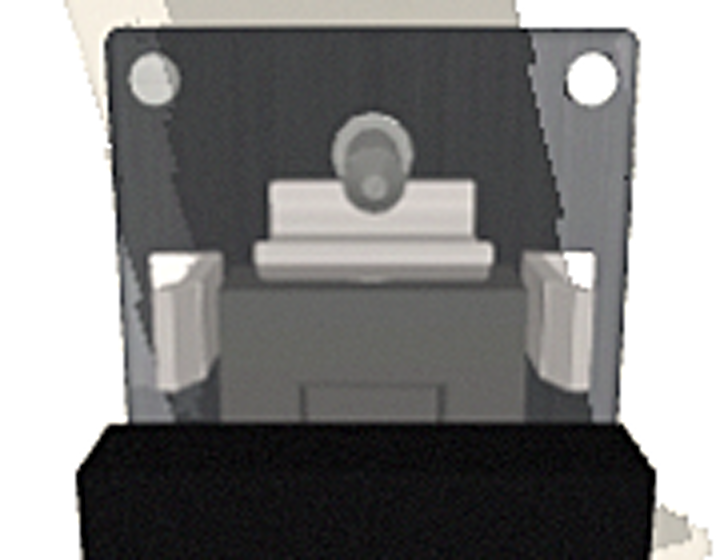

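```bash
cat > m.py <<'E'
from h import *; import pickle
def M(name,off,s,items):
    c=pickle.load(open(name+".pkl","rb"));o=c["obs"];q=o["tool_rot"];a=2*np.arctan2(q[2],q[1]);tx=np.array([np.cos(a),np.sin(a)]);ty=np.array([np.sin(a),-np.cos(a)])
    print("tool deg",np.degrees(a),o["eef_pos"])
    for n,L,z in items:
        P=onplane(c,(np.array(L,float)+.5)/s-.5+np.array(off),z);d=P[:,:2]-o["eef_pos"][:2];T=np.c_[d@tx,d@ty]*1000
        print(n,T.round(1).tolist(),"mean",T.mean(0).round(1))
    return c
E
python3 - <<'E'
from m import *
c=M("wrist12",(230,75),4,[("pin",[(374,187)],.079),("bolts",[(155,79),(591,79)],.01),("body",[(222,288),(526,288)],.04),("sptop",[(78,470),(655,470)],.157),("spbot",[(110,425),(625,425)],.139)])
P=cloud(c)
print([P[v,320,2].round(4) for v in (196,200,205)])
E
```

```text
tool deg 73.6648751279457 [ 0.47858774 -0.01183401  0.12677974]
pin [[1.7, -65.0]] mean [  1.7 -65. ]
bolts [[-40.1, -79.0], [43.8, -79.1]] mean [  1.9 -79.1]
body [[-25.2, -43.6], [29.1, -43.6]] mean [  1.9 -43.6]
sptop [[-27.0, -45.9], [28.0, -45.9]] mean [  0.5 -45.9]
spbot [[-27.2, -45.4], [28.5, -45.4]] mean [  0.6 -45.4]
[np.float64(0.1568), np.float64(0.1554), np.float64(0.1562)]
```

Emit:
step_arm:
  targets:
    - [1.3,1.9,20,0,0.5]
    - [1.3,1.9,45,0,0.5]
    - [1.3,1.9,65,0,0.5]
    - [1.3,1.9,73,0,0.5]
    - [1.3,1.9,75,0,0.5]
    - [1.3,1.9,75,0,0.5]
    - [1.3,1.9,75,0,0.5]
    - [1.3,1.9,75,0,0.5]

```text
t: 13.55
eef_pos: [0.4819, -0.0096, 0.0528]
tool_rot: [0.0, 0.8, 0.6, 0.001]
contact_force: [0.2, 0.6, -1.1]
gripper_width: 0.647
```

```bash
python3 shot.py 13 wrist; python3 crop.py wrist13 75 225 220 420 4 w13a
```

```text
13.6 [ 0.4819 -0.0095  0.0527] [4.000e-04 7.996e-01 6.005e-01 9.000e-04] [-0.  -0.8 -0.7] 0.6484862428541927
```

View pics/w13a.png

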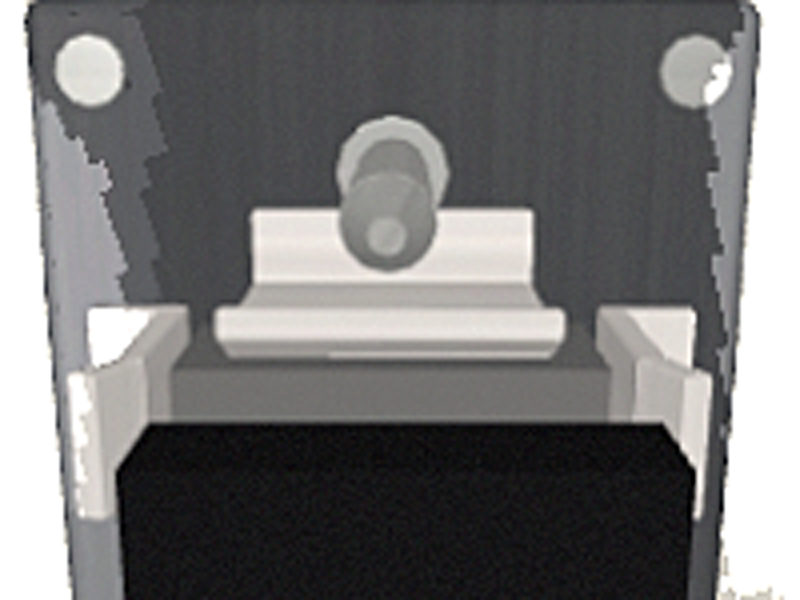

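```bash
python3 - <<'E'
from m import *
c=M("wrist13",(220,75),4,[("pin",[(387,233)],.079),("bolts",[(90,69),(695,69)],.01),("body",[(170,365),(610,365)],.04),("sptop",[(118,470),(693,470)],.083),("spbot",[(149,424),(663,424)],.065)])
P=cloud(c)
print([P[v,320,2].round(4) for v in (196,200,205)])
E
```

```text
tool deg 73.81572840851365 [ 0.4818649  -0.00946503  0.05271338]
pin [[-1.2, -67.7]] mean [ -1.2 -67.7]
bolts [[-43.4, -81.7], [40.9, -81.6]] mean [ -1.2 -81.6]
body [[-29.0, -46.3], [26.2, -46.3]] mean [ -1.4 -46.3]
sptop [[-26.9, -46.0], [27.9, -46.0]] mean [  0.5 -46. ]
spbot [[-27.2, -45.6], [28.3, -45.5]] mean [  0.6 -45.5]
[np.float64(0.0818), np.float64(0.0828), np.float64(0.0812)]
```

Emit:
step_arm:
  targets:
    - [-1.8,-0.9,3,0,0.5]
    - [-1.8,-0.9,6,0,0.5]
    - [-1.8,-0.9,6,0,0.5]
    - [-1.8,-0.9,6,0,0.5]
    - [-1.8,-0.9,6,0,0.5]
    - [-1.8,-0.9,6,0,0.5]

```text
t: 14.1
eef_pos: [0.4797, -0.0109, 0.0457]
tool_rot: [0.0, 0.8, 0.601, 0.0]
contact_force: [-0.3, 0.6, -1.0]
gripper_width: 0.649
```

```bash
python3 shot.py 14 wrist; python3 crop.py wrist14 75 225 220 420 4 w14a
```

```text
14.15 [ 0.4797 -0.0109  0.0457] [0.     0.7995 0.6006 0.    ] [-0.5  0.3 -0.5] 0.6480508680892025
```

View pics/w14a.png

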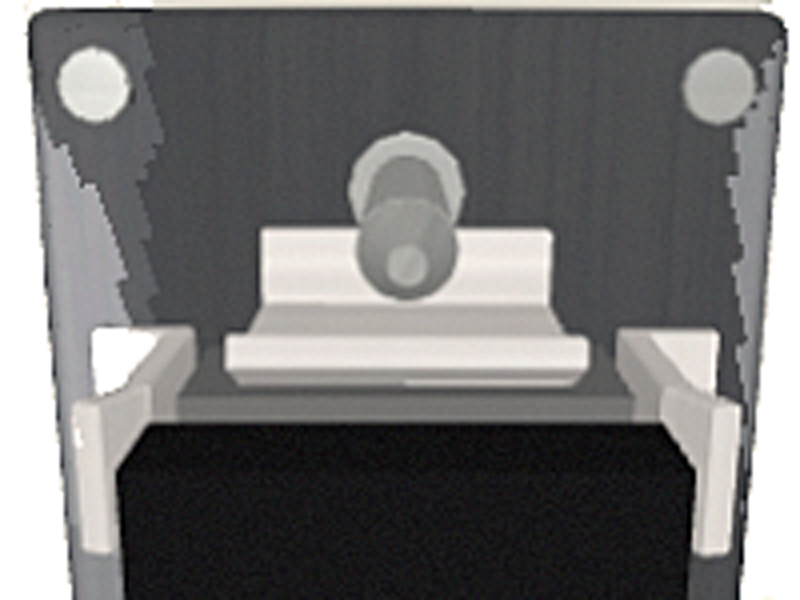

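```bash
python3 - <<'E'
from m import *
c=M("wrist14",(220,75),4,[("pin",[(407,263)],.079),("bolts",[(94,85),(719,87)],.01),("body",[(178,393),(634,393)],.04),("sptop",[(118,470),(693,470)],.076),("spbot",[(149,424),(663,424)],.058)])
E
```

```text
tool deg 73.83054780827163 [ 0.47973194 -0.01090704  0.04572654]
pin [[0.7, -66.1]] mean [  0.7 -66.1]
bolts [[-41.4, -79.8], [42.9, -79.6]] mean [  0.7 -79.7]
body [[-27.0, -44.6], [28.3, -44.6]] mean [  0.7 -44.6]
sptop [[-26.8, -46.0], [28.0, -46.0]] mean [  0.6 -46. ]
spbot [[-27.1, -45.6], [28.4, -45.6]] mean [  0.6 -45.6]
```

Emit:
step_arm:
  targets:
    - [0,0.7,3,0,0.5]
    - [0,0.7,6,0,0.5]
    - [0,0.7,9,0,0.5]
    - [0,0.7,12,0,0.5]
    - [0,0.7,14,0,0.5]
    - [0,0.7,16,0,0.5]
    - [0,0.7,17,0,0.5]
    - [0,0.7,17,0,0.5]
    - [0,0.7,17,0,0.5]

```text
t: 14.9
eef_pos: [0.4803, -0.0112, 0.0287]
tool_rot: [-0.0, 0.8, 0.601, -0.0]
contact_force: [0.3, 0.5, 0.2]
gripper_width: 0.644
```

```bash
python3 shot.py 15 wrist; python3 crop.py wrist15 75 225 220 420 4 w15a
```

```text
14.95 [ 0.4804 -0.0112  0.0288] [0.000e+00 7.996e-01 6.006e-01 1.000e-04] [ 0.8  0.5 -0.7] 0.6461474607176625
```

View pics/w15a.png

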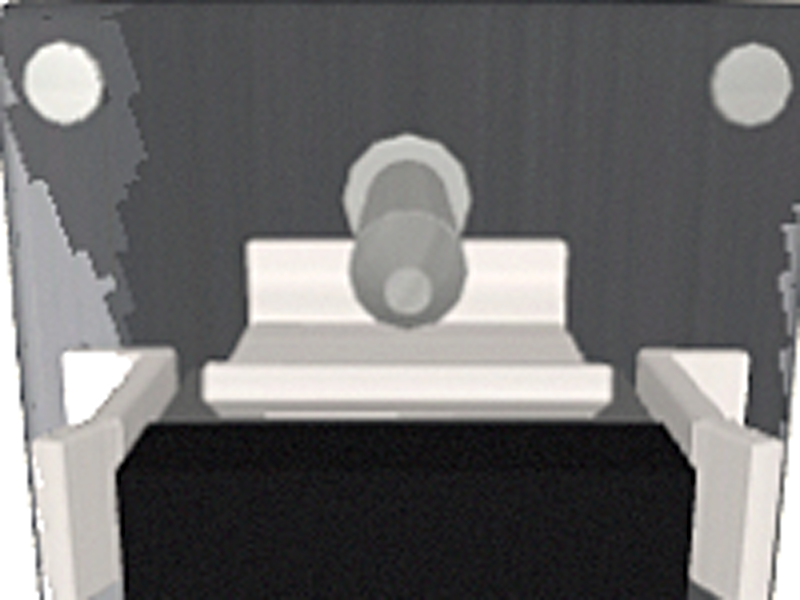

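Nearly seated and centred. A final 1–1.5 mm, then release.

Emit:
step_arm:
  targets:
    - [0,0,1,0,0.5]
    - [0,0,1.6,0,0.5]
    - [0,0,1.6,0,0.5]
    - [0,0,1.6,0,0.5]

```text
t: 15.28
eef_pos: [0.4806, -0.0111, 0.028]
tool_rot: [-0.0, 0.8, 0.601, 0.0]
contact_force: [-3.6, 0.8, 12.2]
gripper_width: 0.647
```

Emit:
step_arm:
  targets:
    - [0,0,1,0,0.25]
    - [0,0,1,0,0.1]
    - [0,0,1,0,0]
    - [0,0,1,0,0]
    - [0,0,1,0,0]
    - [0,0,-15,0,0]
    - [0,0,-50,0,0]
    - [0,0,-90,0,0]
    - [0,0,-125,0,0]
    - [0,0,-150,0,0]
    - [0,0,-150,0,0]
    - [0,0,-150,0,0]

```text
t: 16.28
eef_pos: [0.4813, -0.0109, 0.1783]
tool_rot: [0.001, 0.799, 0.601, 0.002]
contact_force: [0.1, 0.6, -1.4]
gripper_width: 0.998
```

```bash
python3 shot.py 16 wrist; python3 crop.py wrist16 70 275 255 385 2.9 w16a
```

```text
16.3333 [ 0.4802 -0.0109  0.177 ] [-1.000e-04  7.995e-01  6.007e-01  3.000e-04] [-0.8  1.  -0.5] 0.9970168071447012
```

View pics/w16a.png

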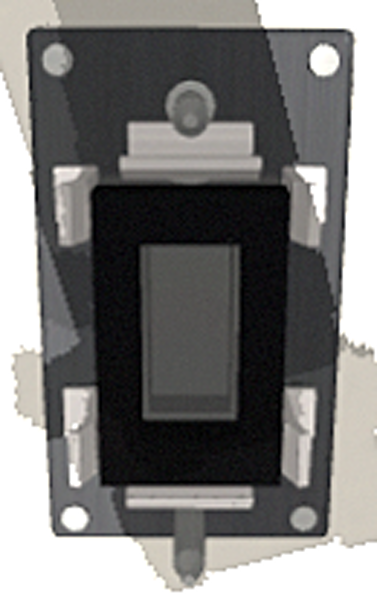

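View pics/wrist16.png

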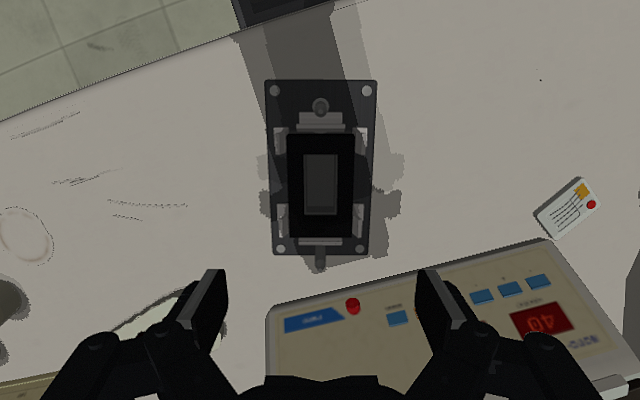

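```bash
python3 - <<'E'
from m import *
c=M("wrist16",(255,70),2.9,[("pins",[(189,119),(190,581)],.079),("spacer",[(94,190),(288,190),(280,486),(101,486)],.058),("window bottom..",[(141,244),(240,244),(238,420),(143,420)],.058)])
P=cloud(c); print([P[v,u,2].round(4) for u,v in [(295,150),(348,150),(295,225),(345,225),(320,140),(320,230)]])
q=c["obs"]
rect(c,[(94,190),(288,190),(280,486),(101,486)],.058,(255,70),2.9)
E
```

```text
tool deg 73.83771276397248 [ 0.48016791 -0.01093673  0.17698974]
pins [[0.4, -66.5], [0.5, 65.6]] mean [ 0.4 -0.5]
spacer [[-26.1, -45.9], [27.9, -45.9], [28.3, 44.5], [-26.9, 44.5]] mean [ 0.8 -0.7]
window bottom.. [[-13.3, -30.7], [14.7, -30.7], [15.0, 22.7], [-13.6, 22.7]] mean [ 0.7 -4. ]
[np.float64(0.0565), np.float64(0.0566), np.float64(0.0571), np.float64(0.0577), np.float64(0.0559), np.float64(0.0577)]
centre [ 0.4797 -0.01  ] edges [54.  90.5 55.2 90.4] long axis deg 163.7
```

Emit:
step_arm:
  targets:
    - [38,-16,0,-5,0]
    - [76,-31,0,-11,0]
    - [114,-47,0,-17,0]
    - [152,-63,0,-23,0]
    - [190,-79,0,-29,0]
    - [228,-94,0,-30.9,0]
    - [266,-110,0,-30.9,0]
    - [304,-126,0,-30.9,0]
    - [340,-141,0,-30.9,0]
    - [370,-153,0,-30.9,0]
    - [387,-160,0,-30.9,0]
    - [387,-160,0,-30.9,0]
    - [387,-160,0,-30.9,0]
    - [387,-160,0,-30.9,0]
    - [387,-160,0,-30.9,0]

```text
t: 17.58
eef_pos: [0.4348, 0.403, 0.1761]
tool_rot: [0.0, 0.612, 0.791, -0.001]
contact_force: [0.4, -0.6, -0.1]
gripper_width: 1.0
```

```bash
python3 shot.py 17 wrist; python3 crop.py wrist17 70 275 250 390 2.9 w17a
```

```text
17.6333 [0.435  0.4032 0.1765] [ 2.000e-04  6.116e-01  7.912e-01 -7.000e-04] [ 0.4  0.1 -0.2] 0.9967846271161175
```

View pics/wrist17.png

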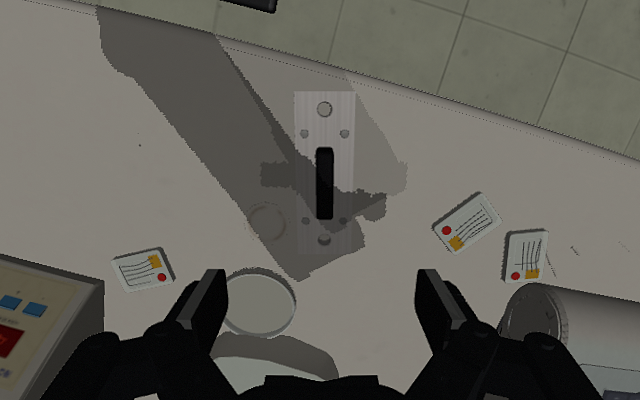

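View pics/w17a.png

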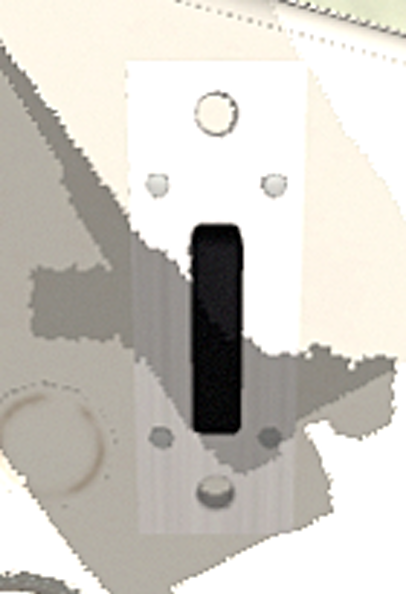

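```bash
python3 - <<'E'
from m import *
c=M("wrist17",(250,70),2.9,[("holes",[(216,113),(215,493)],.012),("screws",[(158,185),(274,185),(269,438),(161,438)],.012),("plate",[(127,60),(307,62),(294,533),(139,533)],.012),("bartop",[(192,240),(242,240),(239,432),(194,432)],.042)])
rect(c,[(127,60),(307,62),(294,533),(139,533)],.012,(250,70),2.9)
h=onplane(c,(np.array([(216,113),(215,493)])+.5)/2.9-.5+np.array([250,70]),.012);d=h[1]-h[0];print(np.degrees(np.arctan2(d[1],d[0])))
E
```

```text
tool deg 104.59207842666642 [0.43495303 0.40323358 0.17654735]
holes [[2.6, -65.8], [2.6, 65.9]] mean [2.6 0.1]
screws [[-16.1, -43.2], [21.4, -43.3], [21.6, 44.7], [-16.4, 44.7]] mean [2.6 0.7]
plate [[-25.2, -81.9], [30.9, -81.4], [31.5, 82.0], [-25.0, 82.0]] mean [3.  0.2]
bartop [[-4.7, -30.9], [10.2, -30.9], [9.9, 30.4], [-4.3, 30.4]] mean [ 2.8 -0.2]
centre [0.4344 0.4062] edges [ 56.  163.4  56.5 164. ] long axis deg 14.7
14.621593133055612
```

Emit:
step_arm:
  targets:
    - [2.7,0,40,0,0]
    - [2.7,0,80,0,0]
    - [2.7,0,115,0,0]
    - [2.7,0,140,0,0]
    - [2.7,0,158,0,0]
    - [2.7,0,168,0,0]
    - [2.7,0,168,0,0]
    - [2.7,0,168,0,0]
    - [2.7,0,168,0,0.3]
    - [2.7,0,168,0,0.5]
    - [2.7,0,168,0,0.7]
    - [2.7,0,168,0,0.75]
    - [2.7,0,168,0,0.8]
    - [2.7,0,168,0,0.95]
    - [2.7,0,168,0,0.95]
    - [2.7,0,168,0,0.95]
    - [2.7,0,168,0,0.95]
    - [2.7,0,168,0,0.95]
  newtons: 60

```text
t: 19.13
eef_pos: [0.4341, 0.4079, 0.0097]
tool_rot: [0.0, 0.611, 0.792, 0.0]
contact_force: [-1.0, -1.9, 7.0]
gripper_width: 0.173
```

```bash
python3 shot.py 18 wrist; python3 crop.py wrist18 130 400 180 460 2.2 w18a
```

```text
19.1833 [0.4341 0.4079 0.0097] [0.000e+00 6.107e-01 7.919e-01 3.000e-04] [-1.1 -0.9  5.5] 0.17237987864431661
```

View pics/w18a.png

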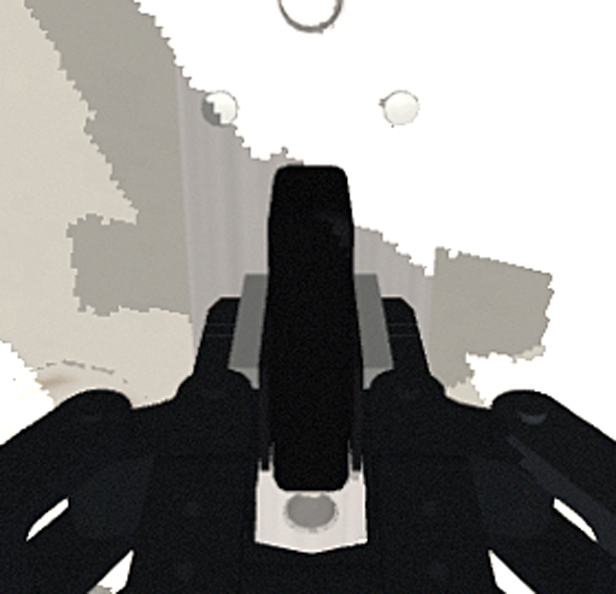

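Emit:
step_arm:
  targets:
    - [0,0,-15,0,0.95]
    - [0,0,-40,0,0.95]
    - [0,0,-75,0,0.95]
    - [0,0,-110,0,0.95]
    - [0,0,-135,0,0.95]
    - [-20,-3,-140,2,0.95]
    - [-55,-8,-140,6,0.95]
    - [-90,-13,-140,10,0.95]
    - [-125,-19,-140,14,0.95]
    - [-160,-24,-140,18,0.95]
    - [-195,-29,-140,22,0.95]
    - [-230,-34,-140,26,0.95]
    - [-265,-39,-140,30,0.95]
    - [-300,-45,-140,30.9,0.95]
    - [-335,-50,-140,30.9,0.95]
    - [-370,-55,-140,30.9,0.95]
    - [-400,-60,-140,30.9,0.95]
    - [-414,-62,-140,30.9,0.95]
    - [-416,-62,-140,30.9,0.95]
    - [-416,-62,-140,30.9,0.95]

```text
t: 20.85
eef_pos: [0.4792, -0.0113, 0.1488]
tool_rot: [-0.0, 0.8, 0.6, -0.0]
contact_force: [1.6, 0.2, -2.5]
gripper_width: 0.173
```

Emit:
step_arm:
  targets:
    - [0,0,0,0,0.95]
    - [0,0,0,0,0.95]
    - [0,0,0,0,0.95]

```text
t: 21.1
eef_pos: [0.4794, -0.0089, 0.1489]
tool_rot: [-0.0, 0.799, 0.602, -0.0]
contact_force: [1.1, 0.6, -2.1]
gripper_width: 0.172
```

```bash
python3 shot.py 19 wrist scene
```

```text
21.2 [ 0.4795 -0.0093  0.149 ] [-1.000e-04  7.990e-01  6.013e-01  0.000e+00] [ 0.4 -0.6 -1.6] 0.17237983287246855
```

View pics/wrist19.png

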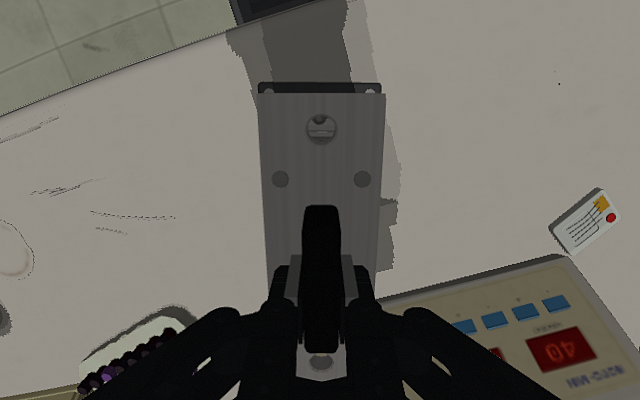

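View pics/scene19.png

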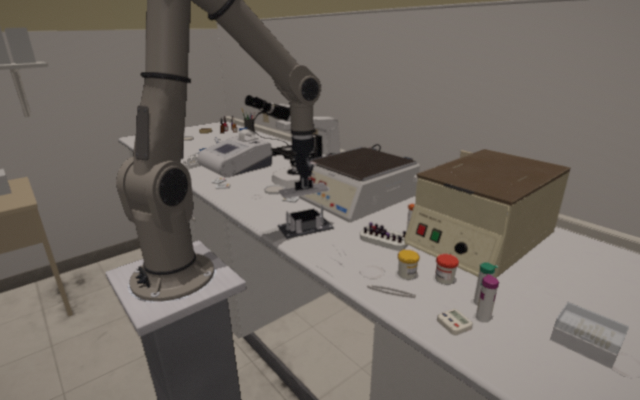

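```bash
python3 crop.py wrist19 70 190 245 400 5 w19a
```

```text
(no output)
```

View pics/w19a.png

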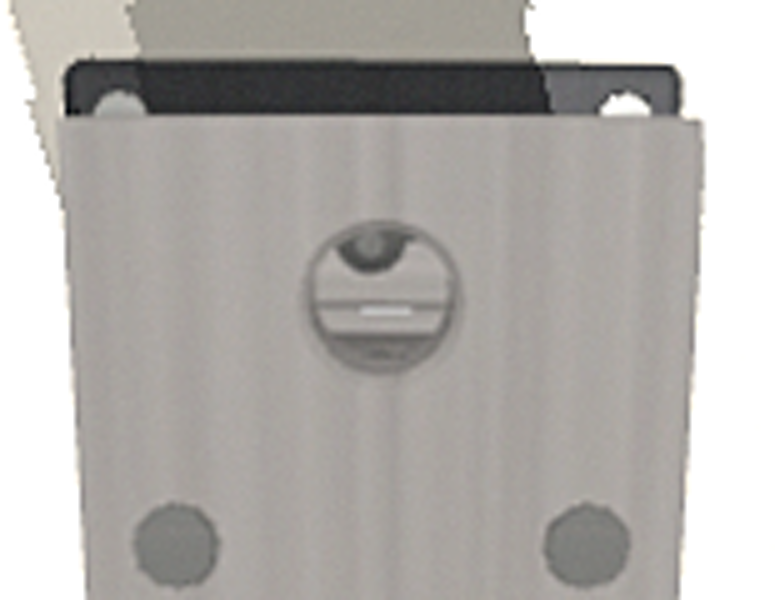

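```bash
python3 - <<'E'
from m import *
c=M("wrist19",(245,70),5,[("pin",[(371,246)],.079),("nestedge",[(66,65),(681,67)],.01),("bolts",[(120,112),(628,114)],.01),("hole",[(381,296)],.151),("screws",[(176,545),(587,545)],.151),("plateedge",[(60,118),(703,120)],.151)])
P=cloud(c);print([P[v,u,2].round(4) for u,v in [(290,120),(350,120),(300,170),(345,170),(300,240),(340,240),(285,110),(360,110),(285,230),(358,230)]])
E
```

```text
tool deg 73.949138273995 [ 0.47949531 -0.00911153  0.14899196]
pin [[-0.6, -64.7]] mean [ -0.6 -64.7]
nestedge [[-51.4, -88.3], [50.2, -88.0]] mean [ -0.6 -88.2]
bolts [[-42.8, -80.8], [41.8, -80.5]] mean [ -0.5 -80.6]
hole [[0.6, -66.6]] mean [  0.6 -66.6]
screws [[-18.3, -43.9], [19.7, -43.9]] mean [  0.7 -43.9]
plateedge [[-26.9, -81.8], [28.3, -81.6]] mean [  0.7 -81.7]
[np.float64(0.1505), np.float64(0.1501), np.float64(0.1491), np.float64(0.1501), np.float64(0.1505), np.float64(0.1789), np.float64(0.1512), np.float64(0.151), np.float64(0.1508), np.float64(0.151)]
```

Emit:
step_arm:
  targets:
    - [-1.2,1.4,15,0,0.95]
    - [-1.2,1.4,32,0,0.95]
    - [-1.2,1.4,44,0,0.95]
    - [-1.2,1.4,50,0,0.95]
    - [-1.2,1.4,50,0,0.95]
    - [-1.2,1.4,50,0,0.95]
    - [-1.2,1.4,50,0,0.95]
    - [-1.2,1.4,50,0,0.95]

```text
t: 21.87
eef_pos: [0.4812, -0.0118, 0.0999]
tool_rot: [0.0, 0.8, 0.601, 0.001]
contact_force: [0.2, 0.6, -2.4]
gripper_width: 0.171
```

```bash
python3 shot.py 20 wrist; python3 crop.py wrist20 70 190 245 400 5 w20a
```

```text
21.9167 [ 0.4811 -0.0118  0.0998] [3.000e-04 7.995e-01 6.006e-01 7.000e-04] [ 0.4  0.2 -2.3] 0.17205649633748232
```

View pics/w20a.png

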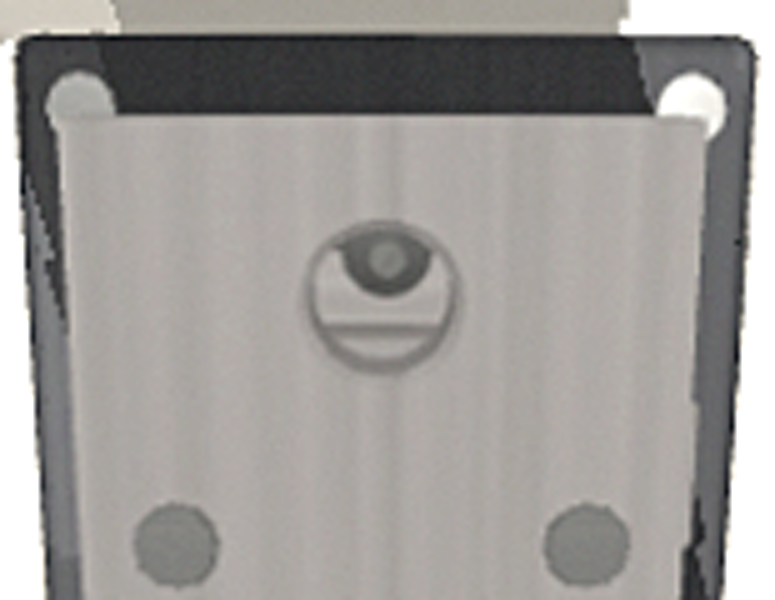

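View pics/wrist20.png

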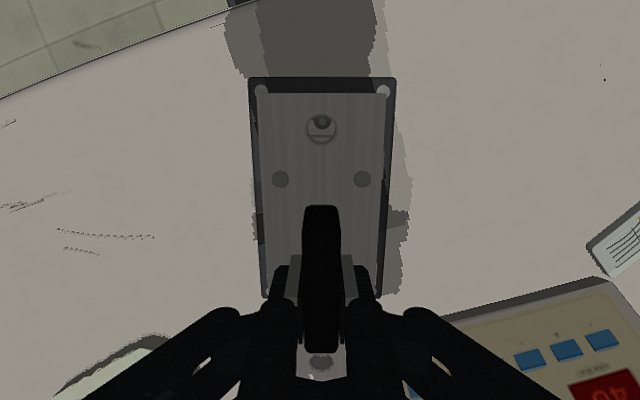

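```bash
python3 - <<'E'
from m import *
z=.0998-.0097+.012
c=M("wrist20",(245,70),5,[("pin",[(387,259)],.079),("nestedge",[(18,42),(754,42)],.01),("hole",[(381,296)],z),("screws",[(176,545),(587,545)],z),("plateedge",[(60,117),(703,119)],z)])
E
```

```text
tool deg 73.82646804239809 [ 0.48114585 -0.01181714  0.09979816]
pin [[1.2, -67.4]] mean [  1.2 -67.4]
nestedge [[-49.1, -90.3], [51.7, -90.3]] mean [  1.3 -90.3]
hole [[0.5, -66.4]] mean [  0.5 -66.4]
screws [[-18.4, -43.8], [19.6, -43.8]] mean [  0.6 -43.8]
plateedge [[-26.9, -81.7], [28.1, -81.5]] mean [  0.6 -81.6]
```

Emit:
step_arm:
  targets:
    - [0.7,-0.8,4,0,0.95]
    - [0.7,-0.8,8,0,0.95]
    - [0.7,-0.8,8,0,0.95]
    - [0.7,-0.8,8,0,0.95]
    - [0.7,-0.8,8,0,0.95]
    - [0.7,-0.8,8,0,0.95]

```text
t: 22.42
eef_pos: [0.48, -0.011, 0.0911]
tool_rot: [0.0, 0.8, 0.601, 0.0]
contact_force: [-0.0, 0.2, -1.5]
gripper_width: 0.174
```

```bash
python3 shot.py 21 wrist; python3 crop.py wrist21 70 190 245 400 5 w21a;  python3 crop.py wrist21 330 400 270 370 7 w21b
```

```text
22.4667 [ 0.4801 -0.0111  0.0912] [1.000e-04 7.996e-01 6.006e-01 1.000e-04] [-0.7  0.6 -1.8] 0.17320995747526718
```

View pics/w21a.png

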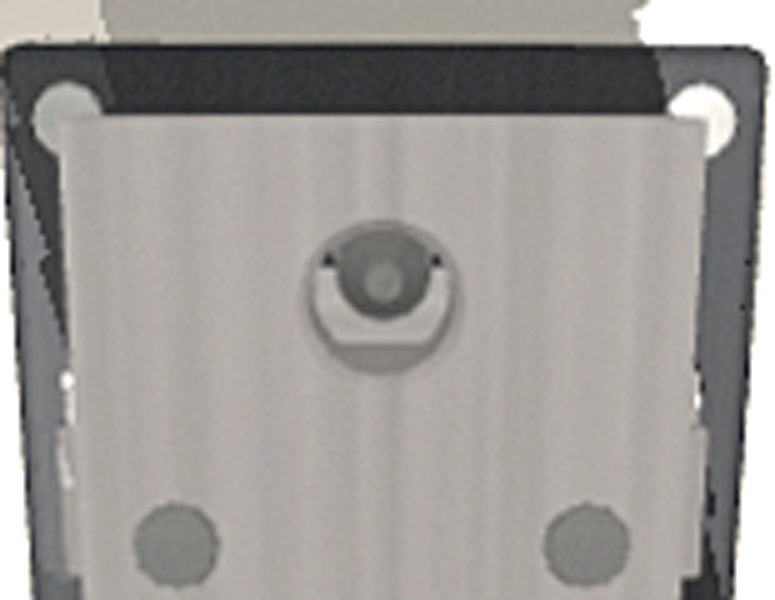

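View pics/w21b.png

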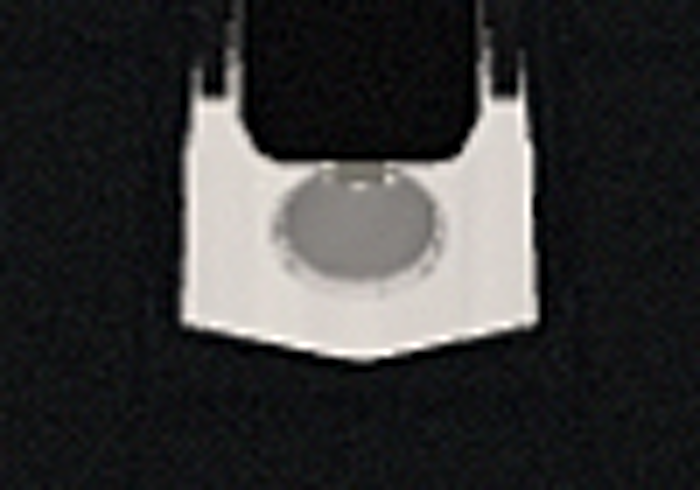

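```bash
python3 - <<'E'
from m import *
z=.0912-.0097+.012
c=M("wrist21",(245,70),5,[("pin",[(384,281)],.079),("nestedge",[(6,50),(765,50)],.01),("hole",[(381,296)],z),("screws",[(176,545),(587,545)],z),("plateedge",[(60,117),(703,119)],z)])
E
```

```text
tool deg 73.8206723057222 [ 0.48010333 -0.01105859  0.09115796]
pin [[0.8, -66.3]] mean [  0.8 -66.3]
nestedge [[-49.1, -89.3], [51.2, -89.3]] mean [  1.1 -89.3]
hole [[0.5, -66.6]] mean [  0.5 -66.6]
screws [[-18.4, -43.9], [19.5, -43.9]] mean [  0.5 -43.9]
plateedge [[-27.0, -81.8], [28.1, -81.6]] mean [  0.5 -81.7]
```

Emit:
step_arm:
  targets:
    - [0.3,0.2,2,0,0.95]
    - [0.3,0.2,4,0,0.95]
    - [0.3,0.2,6,0,0.95]
    - [0.3,0.2,8,0,0.95]
    - [0.3,0.2,10,0,0.95]
    - [0.3,0.2,10,0,0.95]

```text
t: 22.97
eef_pos: [0.4799, -0.0108, 0.0806]
tool_rot: [-0.0, 0.8, 0.601, -0.0]
contact_force: [0.3, -0.1, -2.0]
gripper_width: 0.173
```

```bash
python3 shot.py 22 wrist; python3 crop.py wrist22 70 190 245 400 5 w22a
```

```text
23.0167 [ 0.4801 -0.0108  0.0808] [-1.000e-04  7.996e-01  6.006e-01 -3.000e-04] [ 0.3 -0.5 -3.1] 0.1713316823092723
```

View pics/w22a.png

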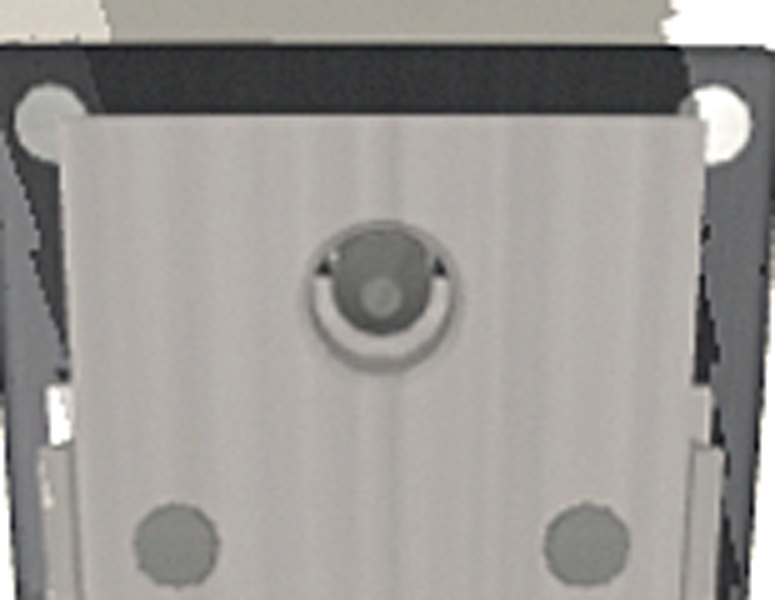

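Emit:
step_arm:
  targets:
    - [0,0,2,0,0.95]
    - [0,0,4,0,0.95]
    - [0,0,6,0,0.95]
    - [0,0,8,0,0.95]
    - [0,0,10,0,0.95]
    - [0,0,11,0,0.95]
    - [0,0,12,0,0.95]
    - [0,0,12,0,0.95]

```text
t: 23.68
eef_pos: [0.4801, -0.0108, 0.0689]
tool_rot: [-0.0, 0.8, 0.601, -0.0]
contact_force: [0.8, -0.8, -2.0]
gripper_width: 0.176
```

```bash
python3 shot.py 23 wrist; python3 crop.py wrist23 70 190 245 400 5 w23a
```

```text
23.7333 [ 0.4802 -0.0108  0.069 ] [-0.000e+00  7.996e-01  6.006e-01 -1.000e-04] [ 0.9 -0.7 -2.6] 0.17240852095485068
```

View pics/w23a.png

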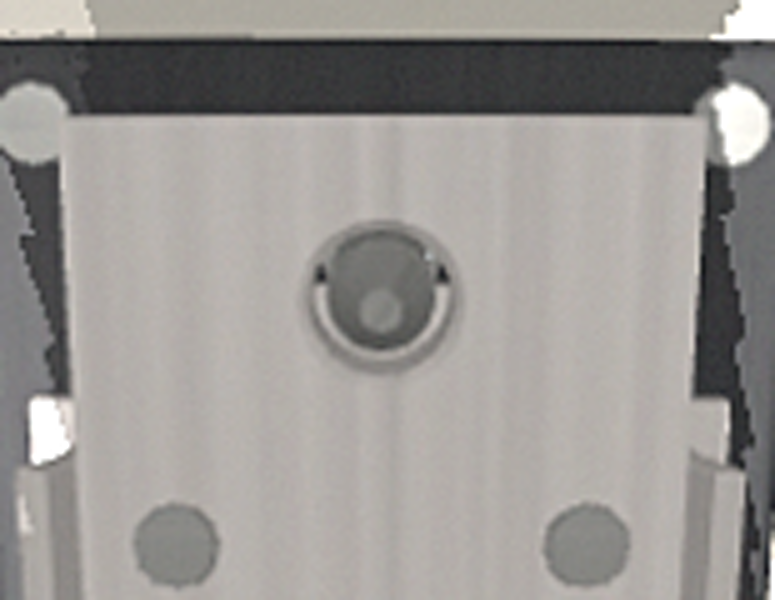

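Emit:
step_arm:
  targets:
    - [0,0,0.8,0,0.95]
    - [0,0,1.6,0,0.95]
    - [0,0,1.6,0,0.95]
    - [0,0,1.6,0,0.95]

```text
t: 24.07
eef_pos: [0.4804, -0.0108, 0.0676]
tool_rot: [0.0, 0.8, 0.601, 0.0]
contact_force: [-0.9, -0.8, 0.9]
gripper_width: 0.175
```

Emit:
step_arm:
  targets:
    - [0,0,0.5,0,0.95]
    - [0,0,0.5,0,0.95]

```text
t: 24.23
eef_pos: [0.4804, -0.0108, 0.0676]
tool_rot: [-0.0, 0.8, 0.601, 0.0]
contact_force: [-3.0, 0.2, 8.5]
gripper_width: 0.174
```

Seated: the force rose while z stayed put. Release and retreat.

Emit:
step_arm:
  targets:
    - [0,0,0,0,0.8]
    - [0,0,0,0,0.6]
    - [0,0,0,0,0.4]
    - [0,0,0,0,0.4]
    - [0,0,-3,0,0.3]
    - [0,0,-10,0,0.2]
    - [0,0,-30,0,0.2]
    - [0,0,-60,0,0.2]
    - [0,0,-95,0,0.2]
    - [0,0,-120,0,0.2]
    - [0,0,-120,0,0.2]
    - [0,0,-120,0,0.2]
    - [0,0,-120,0,0.2]

```text
t: 25.32
eef_pos: [0.4798, -0.0107, 0.1868]
tool_rot: [-0.0, 0.8, 0.601, -0.0]
contact_force: [-0.4, 0.2, 0.0]
gripper_width: 0.8
```

```bash
python3 shot.py 24 wrist top; python3 crop.py wrist24 60 290 250 390 2.6 w24a
```

```text
25.4167 [ 0.4793 -0.0109  0.1859] [-5.000e-04  7.995e-01  6.006e-01 -1.100e-03] [0.8 0.4 0.3] 0.7988964588242693
```

View pics/w24a.png

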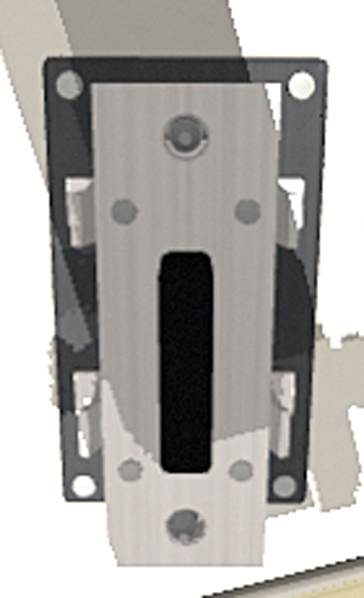

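View pics/top24.png

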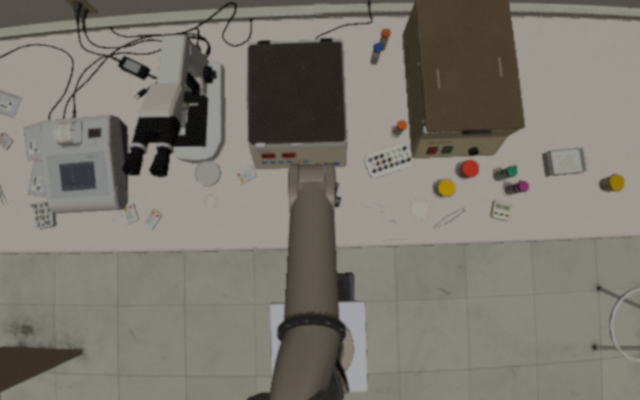

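Both pins show in both holes (crop rows 133 and 525, column 186), and the bystanders appear unmoved. One numeric check before handing in.

```bash
python3 - <<'E'
from m import *
c=M("wrist24",(250,60),2.6,[("pins",[(185,132),(185,526)],.079),("holes",[(186,136),(186,526)],.07),("plate",[(91,83),(281,83),(264,566),(116,566)],.07)])
P=cloud(c)
print([np.median(P[v-2:v+3,u-2:u+3,2]).round(4) for u,v in [(290,100),(350,100),(295,200),(350,200),(297,270),(345,270)]])
from station import bot
o=bot.get_obs();print(o["contact_force"],o["joint_vel"].round(3)); bot.hand_in()
E
```

```text
tool deg 73.83402336570923 [ 0.47941131 -0.01077249  0.1862094 ]
pins [[0.7, -67.2], [0.7, 61.4]] mean [ 0.7 -2.9]
holes [[1.0, -65.4], [1.1, 66.4]] mean [1.  0.5]
plate [[-27.0, -80.8], [29.1, -80.8], [28.8, 82.5], [-23.8, 82.5]] mean [1.8 0.9]
[np.float64(0.069), np.float64(0.0696), np.float64(0.0694), np.float64(0.0695), np.float64(0.0691), np.float64(0.0692)]
[0.80553162 0.39077437 0.33959646] [ 0.003  0.008 -0.001 -0.001 -0.001 -0.     0.001]
the job is handed in; nothing more can be done
```

The flow cell is assembled and I handed the job in at about 25.5 s. No verdict was reported.

**What I did:** I placed the cell body, the spacer and the cover in that order. I centred each one with the wrist camera and lowered it until the contact force rose. Then I opened the fingers and lifted straight up.

**What the last checks showed:**
- **Cell body:** within about 0.5 mm of the nest centre, measured before the spacer went on.
- **Spacer:** within about 0.5 mm of the nest centre and at 163.7° against the nest's 163.8°. Its top was level at about 57 mm (nominal 58 mm).
- **Cover:** its top was level at 69.0–69.6 mm above the worktop at six points (nominal 70 mm). The holes were 132 mm apart, and a pin showed in each one.
- **Surroundings:** the top picture showed no visible shift in the bystanders. The gripper was clear of all the parts.

**What disagreed:**
- **Finger reach:** the fingertips stand about 36–40 mm farther back from the reported TCP than stated. My first grasp of the body therefore closed on nothing above it, without contact, and I went lower using the camera depth.
- **Final pin reading:** the two pin tips measured 129 mm apart instead of 132 mm, which put their middle about 3 mm off along the nest. I think I misread the far pin's partly hidden tip, since earlier readings put the nest centre within about 1 mm of the holes. I did not measure it again.

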